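# Dress the sloping electrode-polishing plate

## Robot

A 7-joint arm with a two-finger parallel gripper is mounted at the origin on the work surface. World frame = base frame: x ahead of the robot, y to its left, z up, the work surface at z = 0. Lengths are in m, angles in degrees, forces in N, time in s.
With the tool pointing down it reaches from about 0.35 to 0.9 m from the base axis. Payload 7.2 kg.
Tool frame: the origin (TCP) lies midway between the tips of the shut fingers; the grasp point (between the pads) lies ctrl.tcp_to_grasp behind it (ctrl.tcp_to_grasp is the distance from the TCP to the grasp point, in m); z points along the fingers, y is the line along which they close (so a half turn about z gives the same grasp; the last joint's range is limited). The gripper opens to 88 mm and grips with 3 to 60 N. Pads are 20 mm wide; open, the fingers measure 115 mm over their backs; the gripper's body (75 mm by 178 mm) begins 61 mm behind the grasp point.
Start: joints at [-75.756, 23.554, -0.728, 91.456, 0.321, 64.991, -4.71], TCP at [0.195, 0.594, 0.183] pointing down, gripper open.
Joint ranges: [-169.25, 169.25], [-16.82, 113.86], [-84.01, 82.57], [7.8, 145.47], [-59.2, 239.2], [7.22, 106.19], [-163.78, 163.78]. Speed limits (degrees/s): [136.94, 136.94, 172.46, 172.46, 180, 180, 180].

## Interface

Orientations are given as [roll, pitch, yaw] about the fixed x, y, z axes, in that order (R = Rz(yaw) Ry(pitch) Rx(roll)).
In Python, from plant import monitor, eyes, hand_in, ctrl gives the robot as it stands.
- The arm moves only by the tool servo_tool, never from a script. Its argument "increments" is one flat list of numbers, 7 for each row, row after row: the shift along the world's x, y, z as a fraction of full scale, then the turn, a rotation vector about the world's x, y, z as a fraction of full scale, then the opening, from 0 (shut) to 1 (fully open). A call has 1 to 20 rows; each row is the pose to reach, as a shift and turn from the pose commanded when the call began, turning the shorter way round; what a row does not reach only later rows make up. Full scale, the value 1, is 15 cm for a shift and pi rad for a turn. A row lasts 1/12 s, in which the tool goes at most 41.7 mm and 7.16 degrees, less where a joint would pass 70% of its speed; a pose out of reach is approached as far as the arm can. A call with a number of a shift or a turn outside -1 to 1 is refused whole. A call with a gripper value outside its range is refused whole. The fingers move at their own pace and stop on an object; "squeeze" is the grip in N (left out, the last holds). Time passes only in rows, so rows that repeat a pose let the fingers close. It gives the time, the measured TCP pose, the force, the opening and the grip force at its end, in the units of the state.
- monitor.read_state(): the state, without advancing time (a new reading comes with each control period).
- eyes.camera(name): name is "side" or "top" or "wrist"; returns (picture, depth): 384x512x3 uint8, red, green, blue; 384x512 float32, m along the optical axis (not along the pixel's ray), 0 where there is no reading.
- eyes.calibration(name): a dict with "fx", "fy", "cx", "cy" (pixels), "R" (3x3) and "t" (3): a world point X has camera coordinates R X + t; the wrist camera has in their place "hand_eye" (4x4, takes a point from camera to tool coordinates, whose origin is the TCP and whose axes are the flange's). Camera axes: x right, y down, z forward; pixel columns grow to the right and rows downward; lengths in m; the calibration is good to about 2 mm. A picture is of the moment at which its call begins: read the wrist's pose just before it. calibration takes no time and is no camera call.
- hand_in(): hands the job in; it is judged then, once.
The state is a dict: "time_s": time; "qpos": joint angles; "dq": joint speeds; "joint_torque": joint torques, N m; "eef_pos": TCP position; "tcp_rot": TCP orientation; "wrist_force": force on the tool from outside, world axes, zero at the start; "ft_torque": the same for the moment, N m; "opening": finger opening in m; "grasp_force": force on a finger pad.
Only numpy, scipy, OpenCV 4.12 (cv2) and the standard library are available. Lean on these libraries where they do the work, as an engineer would, in place of code of your own. Each camera call takes 0.05 s, during which the arm holds its last target. There are 200 camera calls.

## Task

Dress the sloping ceramic plate of the electrode-polishing stand: take the dressing block by its wooden rib, set it flat and lengthwise on the plate at the end with the raised cheek, and draw it along the plate to the open end in one unbroken stroke, pressing steadily at about 10 N (5 to 15 N, never above 25 N). The plate is slightly out of true, so feel for its face; lift off only at the open end, park the block sole-down on its grey pad, let go, and leave the other things alone.

Things in the scene. Friction and masses are not known exactly. Their poses are not given: they have to be found in the camera images.
- block: dressing block: a grey stone slab 90 (x) x 50 (y) x 18 mm (z) with an upright wooden grip rib along its length on top, 70 (x) x 20 (y) mm, from 18 to 62 mm above the sole; about 0.35 kg. Origin: centre of the sole; x lengthwise, z up out of the rib. Its two ends are alike.
- deck: sloping top of the stand, 27 degrees from level, rising away from the robot, with the white ceramic plate, 98 (x) x 246 (y) x 12 mm. Origin: centre of the plate's upper face; x up the slope, y along the plate to the end with the raised aluminium cheek (its face 129 mm from the origin, 17 mm above the plate), z square out of the slope.
- stand: aluminium base of the polishing stand, fixed, 150 x 270 mm. Origin: centre of its underside, 88 mm below the deck's. The plate is out of true with the deck by up to 2 degrees, turned either way about the deck's x at its origin (not measured): its ends stand up to 4 mm higher or lower than the deck frame says. On its soft feet it sinks about 1 mm per 8 N.
- dock: plain grey parking pad for the block, fixed to the bench beside the stand (on the left or on the right), 160 (x) x 100 (y) x 15 mm high. Origin: centre of its underside.
- beaker: bystander: glass beaker, 70 mm across, 90 mm tall, standing on a white stirrer (140 x 130 x 63 mm). Origin: centre of its underside.
- amber: bystander: amber glass bottle, 80 mm across, 165 mm tall, behind the stand. Origin: centre of its underside.
- buffer: bystander: small white plastic bottle, 44 mm across, 75 mm tall, in front and to the left of the stand. Origin: centre of its underside.
- cup: bystander: white plastic cup, 64 mm across, 60 mm tall, in front and to the right of the stand. Origin: centre of its underside.
- jar: bystander: glass jar with black lid, 70 mm across, 80 mm tall, behind the stand. Origin: centre of its underside.
- spatula: bystander: steel lab spatula, 190 mm long, lying in front of the stand. Origin: middle of its length, underside.

How it is judged:
By the outcome, as a careful person would: the job done as asked, in the order asked, and still so for the second after the job is handed in, with the robot touching nothing.
It also fails if it takes over 67 s, if anything falls off the work surface, if the arm or the gripper's body presses on something with over 40 N, if the wrist force passes 120 N, or if a joint passes its speed limit or range.

## Working session

There is one attempt and no reset: what is moved stays moved. The work goes in short steps, Python scripts to look and compute and a tool call to move; the robot and the scene stay as the last step left them, time stands still between calls to the robot, and variables do not carry over. Pictures are saved under pics/ and viewed, at most 10 in all, crops included, and the job is handed in when it is done.

Besides the shell and the picture viewer there is one more tool, called after "Request:" by a JSON object that holds its "name" and its "arguments". servo_tool: Moves the arm, as the interface text tells. Its arguments: {"type":"object","properties":{"increments":{"type":"array","items":{"type":"number"}},"squeeze":{"type":"number"}},"required":["increments"]}

```bash
mkdir -p pics; ls; python3 - <<'E'
from plant import monitor, eyes, ctrl
import cv2,numpy as np
s=monitor.read_state();print({k:np.round(v,3).tolist() for k,v in s.items()},ctrl.tcp_to_grasp)
for n in("side","top"):
    p,d=eyes.camera(n);np.savez(f"pics/{n}0.npz",p=p,d=d);cv2.imwrite(f"pics/{n}0.png",cv2.resize(p[:,:,::-1],(800,600),interpolation=cv2.INTER_CUBIC))
    c=eyes.calibration(n);print(n,{k:np.round(v,3).tolist() for k,v in c.items()})
E
```

```text
pics
{'time_s': 0.0, 'qpos': [-75.755, 23.598, -0.73, 91.505, 0.319, 64.991, -4.71], 'dq': [-0.052, 0.01, -0.083, 0.027, -0.008, -0.008, -0.019], 'joint_torque': [0.001, -58.795, 0.643, -29.108, -0.054, 0.018, 0.0], 'eef_pos': [0.195, 0.593, 0.183], 'tcp_rot': [-179.908, 0.005, 161.85], 'wrist_force': [-0.349, -0.914, -0.736], 'ft_torque': [0.006, 0.024, 0.001], 'grasp_force': 0.0, 'opening': 0.088} 0.0187
side {'fx': 437.642, 'fy': 437.642, 'cx': 265.003, 'cy': 192.664, 'R': [[-1.0, -0.031, -0.005], [-0.017, 0.676, -0.737], [0.026, -0.737, -0.676]], 't': [0.565, 0.073, 1.091]}
top {'fx': 427.756, 'fy': 427.756, 'cx': 253.555, 'cy': 193.92, 'R': [[-0.009, -1.0, -0.002], [-0.977, 0.009, -0.212], [0.212, 0.0, -0.977]], 't': [0.006, 0.567, 1.121]}
```

View pics/side0.png

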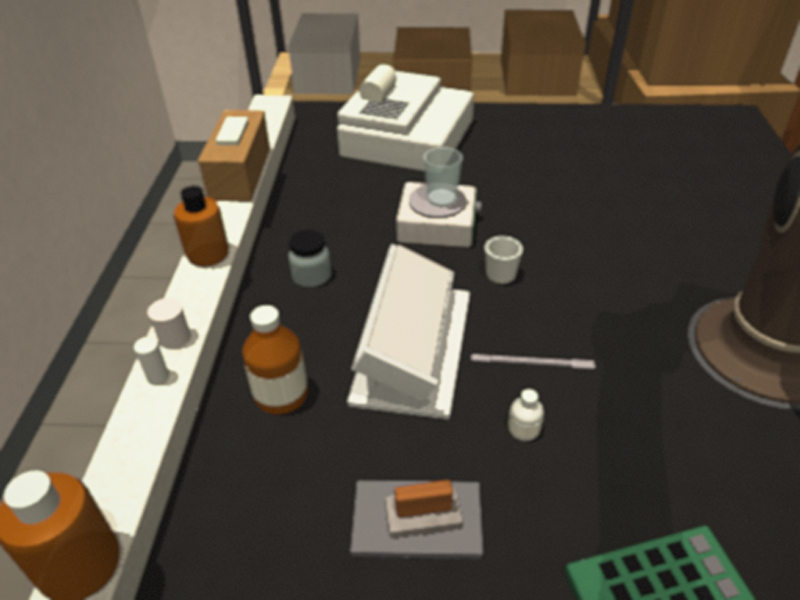

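View pics/top0.png

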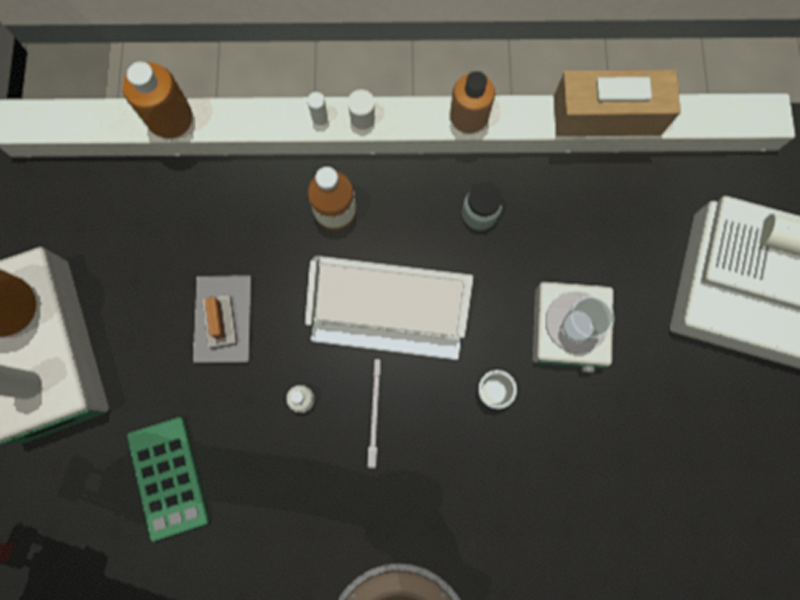

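The side view shows the block on the dock (block ~(425,508), dock ~(417,517)) with the stand at ~(410,330). The top view shows the stand at ~(390,305), the dock at ~(222,318), the buffer at ~(300,398) and the amber bottle at ~(332,200). Next I'll build the point clouds.

```bash
cat > h.py <<'E'
import numpy as np,cv2
from plant import eyes
def cloud(n,f=None):
    z=np.load(f or f"pics/{n}0.npz");p,d=z['p'],z['d'];c=eyes.calibration(n)
    v,u=np.mgrid[:384,:512]
    X=np.stack([(u-c['cx'])/c['fx']*d,(v-c['cy'])/c['fy']*d,d],-1)
    W=(X-np.array(c['t']))@np.array(c['R']); W[d==0]=np.nan
    return p,W
def plane(P):
    m=P.mean(0);n=np.linalg.svd(P-m,full_matrices=False)[2][2];return m,n*np.sign(n[2])
E
python3 - <<'E'
from h import *
for n in("top","side"):
    p,W=cloud(n);print(n)
    # bench level
    z=W[...,2];b=np.abs(z)<.02;print('bench',np.nanmedian(z[b]))
    # plate
    uv={'top':(slice(178,208),slice(215,290)),'side':(slice(185,225),slice(245,272))}[n]
    P=W[uv].reshape(-1,3);P=P[~np.isnan(P).any(1)];m,nn=plane(P)
    print('plate c',m.round(4),'n',nn.round(4),'slope',np.degrees(np.arccos(nn[2])).round(2),'rms',np.std((P-m)@nn).round(4))
    # deck-region points
    up=np.array([0,0,1.])-nn*nn[2];up/=np.linalg.norm(up);y=np.cross(nn,up)
    Q=W.reshape(-1,3)-m;h=Q@nn;a=Q@up;s=Q@y
    print('up',up.round(3),'y',y.round(3))
    k=(abs(h)<.003)&(abs(a)<.08)&(abs(s)<.16)
    print('plate a',np.percentile(a[k],[.5,2,98,99.5]).round(4),'s',np.percentile(s[k],[.5,2,98,99.5]).round(4))
    for lo in np.arange(-.16,.16,.008):
        k=(s>lo)&(s<=lo+.008)&(abs(a)<.035)&(abs(h)<.06)
        if k.sum()>3: print(round(lo+.004,3),k.sum(),np.percentile(h[k],[5,50,95]).round(4))
    # wooden rib
    r=p.astype(int);hs=cv2.cvtColor(p,cv2.COLOR_RGB2HSV)
    rib=(hs[...,1]>110)&(hs[...,0]<20)&(W[...,1]>.2)&(W[...,1]<.6)&(W[...,0]>.4)&(W[...,0]<.75)&(z>.06)&(z<.12)
    R=W[rib];print('rib',rib.sum(),np.nanmin(R,0).round(3),np.nanmax(R,0).round(3))
    t=R[R[:,2]>np.percentile(R[:,2],70)-.006]
    print('ribtop z',np.median(t[:,2]).round(4),cv2.minAreaRect(t[:,:2].astype(np.float32)*1000))
    dk=(np.abs(z-.015)<.006)&(W[...,1]>.25)&(W[...,1]<.55)&(W[...,0]>.4)&(W[...,0]<.8)&(p.max(-1)>85)
    D=W[dk];print('dock',dk.sum(),cv2.minAreaRect(D[:,:2].astype(np.float32)*1000),np.median(D[:,2]))
E
```

```text
top
bench -0.0003352028341048745
plate c [0.5657 0.0057 0.0861] n [-0.4706  0.0444  0.8812] slope 28.21 rms 0.0033
up [ 0.877 -0.083  0.473] y [0.094 0.996 0.   ]
plate a [-0.0487 -0.0451  0.0513  0.0541] s [-0.112  -0.1086  0.1283  0.1325]
-0.132 16 [-0.0218 -0.0177 -0.0158]
-0.124 73 [-0.0202 -0.0165 -0.0134]
-0.116 57 [-0.0195 -0.0166  0.0009]
-0.108 75 [-0.0026  0.      0.0033]
-0.1 75 [-0.0032  0.0003  0.0034]
-0.092 75 [-0.0041 -0.0002  0.0027]
-0.084 76 [-0.0041  0.0001  0.0034]
-0.076 74 [-0.0036 -0.0002  0.0034]
-0.068 72 [-0.0041 -0.0006  0.0033]
-0.06 75 [-0.0036 -0.0003  0.0033]
-0.052 74 [-0.0034  0.0001  0.0035]
-0.044 72 [-0.0032  0.0001  0.0046]
-0.036 72 [-0.0038  0.0005  0.0033]
-0.028 75 [-0.0039  0.0004  0.0039]
-0.02 74 [-0.0029  0.      0.0039]
-0.012 74 [-0.003  -0.0003  0.0029]
-0.004 75 [-0.0035  0.0004  0.0037]
0.004 78 [-0.0039  0.0009  0.004 ]
0.012 74 [-0.0036  0.0003  0.0037]
0.02 73 [-0.003  -0.0004  0.0023]
0.028 73 [-0.0033  0.0006  0.0037]
0.036 74 [-0.003   0.0009  0.0037]
0.044 71 [-0.0032  0.001   0.0046]
0.052 75 [-0.0027  0.0008  0.0039]
0.06 74
[... 1742 characters left out ...]
0.0019 -0.0002  0.0019]
0.028 74 [-0.0022 -0.0002  0.0017]
0.036 77 [-0.0023  0.0002  0.0018]
0.044 78 [-0.0025  0.      0.0017]
0.052 78 [-0.0018 -0.      0.002 ]
0.06 80 [-0.0022 -0.0003  0.0018]
0.068 86 [-0.0019 -0.0002  0.0016]
0.076 71 [-0.0023  0.0001  0.0013]
0.084 12 [-0.0007  0.0005  0.0017]
0.092 17 [0.0122 0.0131 0.0145]
0.1 398 [-0.0292 -0.0061  0.0151]
0.108 136 [-0.0258 -0.0012  0.0142]
rib 459 [0.51  0.306 0.06 ] [0.578 0.336 0.08 ]
ribtop z 0.0751 ((544.4810180664062, 321.2995300292969), (68.14860534667969, 20.606555938720703), 10.60847282409668)
dock 2337 ((551.9111328125, 319.2640075683594), (159.13067626953125, 101.64498901367188), 0.3964317739009857) 0.013575402528553894
```

```bash
python3 - <<'E'
import numpy as np,cv2
a=np.load('pics/side0.npz')['p'][145:375,215:325,::-1];b=np.load('pics/top0.npz')['p'][155:240,115:310,::-1]
a=cv2.resize(a,None,fx=2.6,fy=2.6,interpolation=cv2.INTER_CUBIC);b=cv2.resize(b,None,fx=2.6,fy=2.6,interpolation=cv2.INTER_CUBIC)
o=np.zeros((600,800,3),np.uint8);o[:a.shape[0],:a.shape[1]]=a;o[:b.shape[0],290:290+b.shape[1]]=b;cv2.imwrite('pics/crop.png',o)
E
```

```text
(no output)
```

View pics/crop.png

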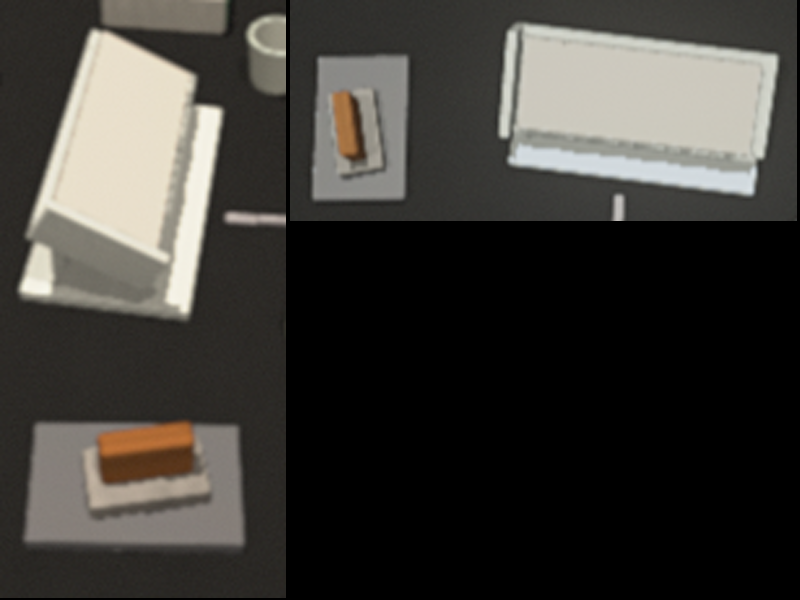

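The crop shows the cheek at the +y end (top-view panel x~508, near end of the side view) and the plate open towards -y. The rib and dock agree with the given heights. Next I'll pin down the deck yaw and the plate tilt.

```bash
python3 - <<'E'
from h import *
for n in("top","side"):
    p,W=cloud(n);print(n)
    W=W.reshape(-1,3).copy();W[:,2]-={'top':-.0003,'side':-.0014}[n]
    W=W[~np.isnan(W).any(1)];W=W[(abs(W[:,0]-.58)<.13)&(abs(W[:,1])<.2)]
    m=np.array([.575,.01,.089]);nn=np.array([-.45,.045,.89])
    for it in range(6):
        up=np.array([0,0,1.])-nn*nn[2];up/=np.linalg.norm(up);y=np.cross(nn,up)
        Q=W-m;h=Q@nn;a=Q@up;s=Q@y
        k=(abs(h)<.005)&(abs(a)<.042)&(s>-.105)&(s<.105)
        m,nn=plane(W[k]);
    Q=W-m;h=Q@nn;a=Q@up;s=Q@y;K=abs(h)<.006
    S=np.arange(-.1,.1,.006)
    for nm,q in(("low",2),("high",98)):
        e=[np.percentile(a[K&(abs(s-t)<.003)&(abs(a)<.07)],q) for t in S]
        f=np.polyfit(S,e,1)
        for _ in range(3):
            r=np.abs(e-np.polyval(f,S));g=r<=np.percentile(r,75);f=np.polyfit(S[g],np.array(e)[g],1)
        d=y+f[0]*up;print(nm,'yaw',np.degrees(np.arctan2(-d[0],d[1])).round(2),'a0',f[1].round(4))
    A=np.arange(-.04,.04,.006)
    for nm,q in(("open",1),):
        e=[np.percentile(s[K&(abs(a-t)<.003)&(abs(s)<.15)],q) for t in A];print(nm,np.round(e,4))
    print('m',m.round(4),'n',nn.round(4),'slope',np.degrees(np.arccos(nn[2])).round(2),'s0 ref y',y.round(4))
    for phi in(-5,-6,-7,-8):
        y0=np.array([-np.sin(np.radians(phi)),np.cos(np.radians(phi)),0]);print(phi,'tau',np.degrees(np.arcsin(-nn@y0)).round(2))
    # cheek: points h in 8..20mm, s>.08
    c=(h>.008)&(h<.022)&(s>.08)&(s<.17)&(abs(a)<.08);C=W[c]
    print('cheek',cv2.minAreaRect(C[:,:2].astype(np.float32)*1000),'s',np.percentile(s[c],[2,50,98]).round(4),'world z lin',np.percentile(C[:,2],[2,98]).round(3))
    b=(W[:,2]>.004)&(W[:,2]<.022)&(abs(W[:,1])<.2)&(W[:,0]<.56)
    B=W[b];print('base z',np.median(B[:,2]).round(4),cv2.minAreaRect(B[:,:2].astype(np.float32)*1000))
p,W=cloud("top");
for nm,(u,v) in dict(amber=(208,122),amb2=(212,135),jar=(309,125),cup=(318,249),buf=(192,255),beaker=(375,205)).items():print(nm,W[v,u].round(3))
E
```

```text
top
low yaw -7.9 a0 -0.0538
high yaw -7.29 a0 0.0411
open [-0.1169 -0.1142 -0.1134 -0.1158 -0.115  -0.1167 -0.116  -0.1184 -0.1154
 -0.1172 -0.1171 -0.1187 -0.1186 -0.1154]
m [0.5741 0.0107 0.0907] n [-0.4526  0.0394  0.8909] slope 27.02 s0 ref y [ 0.0869  0.9962 -0.    ]
-5 tau 0.01
-6 tau 0.46
-7 tau 0.92
-8 tau 1.37
cheek ((579.5411376953125, 148.2897491455078), (10.788833618164062, 99.47096252441406), 81.57708740234375) s [0.1315 0.137  0.1433] world z lin [0.078 0.128]
base z 0.0114 ((503.3186340332031, 1.183380126953125), (106.17796325683594, 397.6822204589844), 0.4963322877883911)
sideTraceback (most recent call last):
  File "<stdin>", line 15, in <module>
    return _quantile_unchecked(
        a, q, axis, out, overwrite_input, method, keepdims, weights)
    return _ureduce(a,
                    func=_quantile_ureduce_func,
    ...<5 lines>...
                    overwrite_input=overwrite_input,
                    method=method)
    r = func(a, **kwargs)
    result = _quantile(arr,
                       quantiles=q,
    ...<2 lines>...
                       out=out,
                       weights=wgt)
    slices_having_nans = np.isnan(arr[-1, ...])
                                  ~~~^^^^^^^^^
IndexError: index -1 is out of bounds for axis 0 with size 0
```

```bash
python3 - <<'E'
from h import *
from scipy.optimize import minimize
res={}
for n in("top","side"):
    p,W=cloud(n);W=W.reshape(-1,3).copy();W[:,2]-={'top':-.0003,'side':-.0014}[n]
    W=W[~np.isnan(W).any(1)];W=W[(abs(W[:,0]-.58)<.13)&(abs(W[:,1])<.2)]
    m=np.array([.569,.0177,.088])
    nn=np.array([-.4526,.0500,.8900])
    for it in range(8):
        up=np.array([0,0,1.])-nn*nn[2];up/=np.linalg.norm(up);y=np.cross(nn,up)
        Q=W-m;h=Q@nn;a=Q@up;s=Q@y
        k=(abs(h)<.005)&(abs(a)<.042)&(abs(s)<.108)
        nn=plane(W[k])[1];m=m+nn*np.median(h[k])
    h=(W-m)@nn
    # rectangle fit of on-plane points (height<5mm): maximise inside-outside
    k=(abs(h)<.004);a=((W-m)@up)[k];s=((W-m)@y)[k]
    best=(1,)
    for ph in np.arange(-5,5.1,.25):
        c,sn=np.cos(np.radians(ph)),np.sin(np.radians(ph));A=c*a+sn*s;S=-sn*a+c*s
        for da in np.arange(-.01,.011,.001):
            inA=abs(A-da)<.049
            for ds in np.arange(-.01,.011,.002):
                f=(~(inA&(abs(S-ds)<.123))).sum()-(inA&(abs(S-ds)<.123)).sum()
                if f<best[0]: best=(f,ph,da,ds)
    f,ph,da,ds=best
    c,sn=np.cos(np.radians(ph)),np.sin(np.radians(ph))
    Ax=c*up+sn*y;Ay=-sn*up+c*y; C=m+da*Ax+ds*Ay
    print(n,best,'C',C.round(4),'n',nn.round(4),'plate y',Ay.round(4),'yaw',np.degrees(np.arctan2(-Ay[0],Ay[1])).round(2),'rise deg',np.degrees(np.arcsin(Ay[2])).round(2))
p,W=cloud("top");
for nm,(u,v) in dict(amber=(208,122),amb2=(212,135),jar=(309,125),cup=(318,249),buf=(192,255)).items():print(nm,W[v,u].round(3))
E
```

```text
top (np.int64(-2919), np.float64(-2.5), np.float64(0.0009999999999999905), np.float64(-0.002)) C [0.5697 0.0156 0.0883] n [-0.4515  0.0397  0.8914] plate y [0.1263 0.9918 0.0198] yaw -7.26 rise deg 1.13
side (np.int64(-2549), np.float64(-2.75), np.float64(-0.0010000000000000078), np.float64(-0.008)) C [0.5666 0.0099 0.0882] n [-0.4516  0.0402  0.8913] plate y [0.1313 0.9911 0.0218] yaw -7.54 rise deg 1.25
amber [0.747 0.121 0.142]
amb2 [0.725 0.114 0.102]
jar [ 0.759 -0.156  0.082]
cup [ 0.419 -0.179  0.006]
buf [0.4   0.166 0.076]
```

```bash
cat >> h.py <<'E'
from scipy.spatial.transform import Rotation as Ro
from plant import monitor
n=np.array([-.4515,.040,.8914]);n/=np.linalg.norm(n)
Ay=np.array([.1288,.9915,.0208]);Ay-=n*(Ay@n);Ay/=np.linalg.norm(Ay);Ax=np.cross(Ay,n)
C=np.array([.568,.015,.088])
RP=np.stack([Ay,Ax,-n],1)                       # tool on the plate
RG=Ro.from_euler('xyz',[180,0,-169.4],degrees=True).as_matrix()  # tool at dock
def plate(s,h): return C+s*Ay+h*n               # h: TCP above plate
def inc(pos,R,p0=None,R0=None):
    st=monitor.read_state()
    p0=st['eef_pos'] if p0 is None else p0
    R0=Ro.from_euler('xyz',st['tcp_rot'],degrees=True).as_matrix() if R0 is None else R0
    d=np.r_[(np.array(pos)-p0)/.15,Ro.from_matrix(R@R0.T).as_rotvec()/np.pi]
    print('inc',d.round(4).tolist());return d
E
python3 - <<'E'
from h import *
inc([.5445,.3212,.15],RG)
p,W=cloud("top")
k=(W[...,2]>.03)&(W[...,1]>.38)&(W[...,1]<.6)&(W[...,0]>.2)&(W[...,0]<.7);print(np.nanmin(W[k],0),np.nanmax(W[k],0))
E
```

```text
inc [2.3327, -1.8149, -0.2182, 0.0004, 0.0, 0.1597]
[0.20006435 0.38949338 0.03003789] [0.61854438 0.59998609 0.31793911]
```

Request:
{"name": "servo_tool", "arguments": {"increments": [0, -0.2, 0.05, 0, 0, 0.03, 1, 0, -0.4, 0.1, 0, 0, 0.06, 1, 0, -0.6, 0.1, 0, 0, 0.09, 1, 0.05, -0.8, 0.1, 0, 0, 0.12, 1, 0.15, -1, 0.1, 0, 0, 0.15, 1]}}

```text
time_s: 0.52
eef_pos: [0.2156, 0.4426, 0.1982]
tcp_rot: [-180.0, -0.0, -170.7]
wrist_force: [0.2, -0.1, -0.3]
opening: 0.0882
grasp_force: 0.0
```

Request:
{"name": "servo_tool", "arguments": {"increments": [0.1, -0.2, 0, 0, 0, 0.005, 1, 0.3, -0.4, 0, 0, 0, 0.01, 1, 0.5, -0.6, 0, 0, 0, 0.01, 1, 0.7, -0.75, 0, 0, 0, 0.01, 1, 0.9, -0.8, 0, 0, 0, 0.01, 1, 1, -0.81, 0, 0, 0, 0.01, 1]}}

```text
time_s: 1.02
eef_pos: [0.3708, 0.3192, 0.1987]
tcp_rot: [-180.0, 0.1, -169.6]
wrist_force: [-0.4, -0.6, -0.6]
opening: 0.0879
grasp_force: 0.0
```

Request:
{"name": "servo_tool", "arguments": {"increments": [0.2, 0, 0, 0, 0, 0, 1, 0.4, 0, 0, 0, 0, 0, 1, 0.6, 0, 0, 0, 0, 0, 1, 0.8, 0, 0, 0, 0, 0, 1, 1, 0, 0, 0, 0, 0, 1, 1, 0, 0, 0, 0, 0, 1]}}

```text
time_s: 1.52
eef_pos: [0.5221, 0.3204, 0.1974]
tcp_rot: [-179.9, 0.1, -169.6]
wrist_force: [-0.2, -1.7, -0.5]
opening: 0.0877
grasp_force: 0.0
```

```bash
python3 - <<'E'
from h import *
inc([.5445,.3212,.10],RG);print(monitor.read_state()['tcp_rot'])
E
```

```text
inc [0.1492, 0.0056, -0.649, 0.0006, 0.0006, 0.0011]
[-1.79877062e+02  8.03340742e-02 -1.69594487e+02]
```

Request:
{"name": "servo_tool", "arguments": {"increments": [0.05, 0, -0.15, 0, 0, 0, 1, 0.12, 0, -0.3, 0, 0, 0.001, 1, 0.15, 0, -0.45, 0, 0, 0.001, 1, 0.15, 0, -0.6, 0, 0, 0.001, 1, 0.15, 0, -0.65, 0, 0, 0.001, 1, 0.15, 0, -0.65, 0, 0, 0.001, 1]}}

```text
time_s: 2.02
eef_pos: [0.5377, 0.3216, 0.0986]
tcp_rot: [-179.9, -0.3, -169.2]
wrist_force: [0.3, 0.9, 0.4]
opening: 0.0881
grasp_force: 0.0
```

```bash
python3 - <<'E'
from h import *
inc([.5445,.3212,.039],RG)
p,d=eyes.camera("wrist");cv2.imwrite("pics/w1.png",p[:,:,::-1])
E
```

```text
inc [0.0452, -0.0026, -0.3973, 0.0008, -0.0013, -0.0014]
```

View pics/w1.png

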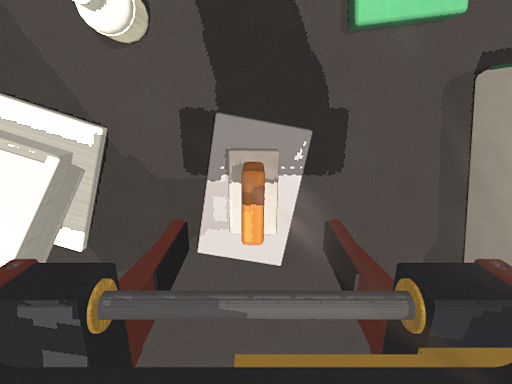

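The wrist view shows the rib aligned and centred between the fingers, at (254,203). Descending.

Request:
{"name": "servo_tool", "arguments": {"increments": [0.04, 0, -0.1, 0, 0, 0, 1, 0.045, 0, -0.2, 0, 0, 0, 1, 0.045, 0, -0.3, 0, 0, 0, 1, 0.045, 0, -0.4, 0, 0, 0, 1, 0.045, 0, -0.4, 0, 0, 0, 1, 0.045, 0, -0.4, 0, 0, 0, 1]}}

```text
time_s: 2.57
eef_pos: [0.5466, 0.3225, 0.0412]
tcp_rot: [-180.0, -0.0, -169.2]
wrist_force: [0.3, 0.2, -0.2]
opening: 0.088
grasp_force: 0.0
```

```bash
python3 - <<'E'
from h import *
for i in range(2):
    inc([.5445,.3212,.039],RG);eyes.camera("wrist")
E
```

```text
inc [-0.014, -0.0086, -0.0149, 0.0, -0.0, -0.0013]
inc [-0.0176, -0.0106, -0.0199, -0.0002, 0.0003, -0.0013]
```

Request:
{"name": "servo_tool", "arguments": {"increments": [-0.015, -0.01, -0.015, 0, 0, 0, 1, -0.015, -0.01, -0.015, 0, 0, 0, 1, -0.015, -0.01, -0.015, 0, 0, 0, 0, -0.015, -0.01, -0.015, 0, 0, 0, 0, -0.015, -0.01, -0.015, 0, 0, 0, 0, -0.015, -0.01, -0.015, 0, 0, 0, 0, -0.015, -0.01, -0.015, 0, 0, 0, 0, -0.015, -0.01, -0.015, 0, 0, 0, 0, -0.015, -0.01, -0.015, 0, 0, 0, 0, -0.015, -0.01, -0.015, 0, 0, 0, 0, -0.015, -0.01, -0.015, 0, 0, 0, 0, -0.015, -0.01, -0.015, 0, 0, 0, 0], "squeeze": 45}}

```text
time_s: 3.67
eef_pos: [0.5442, 0.3209, 0.0387]
tcp_rot: [180.0, -0.0, -169.2]
wrist_force: [-0.0, 0.9, 0.6]
opening: 0.0245
grasp_force: 0.0
```

Request:
{"name": "servo_tool", "arguments": {"increments": [0, 0, 0, 0, 0, 0, 0, 0, 0, 0, 0, 0, 0, 0, 0, 0, 0, 0, 0, 0, 0, 0, 0, 0, 0, 0, 0, 0]}}

```text
time_s: 4.0
eef_pos: [0.5442, 0.3209, 0.0387]
tcp_rot: [-180.0, 0.0, -169.2]
wrist_force: [-0.7, 0.5, 0.3]
opening: 0.0011
grasp_force: 0.0
```

Request:
{"name": "servo_tool", "arguments": {"increments": [0, 0, 0.05, 0, 0, 0, 0, 0, 0, 0.15, 0, 0, 0, 0, 0, 0, 0.35, 0, 0, 0, 0, 0, 0, 0.6, 0, 0, 0, 0, 0, 0, 0.8, 0, 0, 0, 0, 0, 0, 0.9, 0, 0, 0, 0, 0, 0, 0.9, 0, 0, 0, 0]}}

```text
time_s: 4.58
eef_pos: [0.5464, 0.3221, 0.179]
tcp_rot: [179.8, 0.4, -169.2]
wrist_force: [0.4, 0.2, 0.2]
opening: 0.0009
grasp_force: 0.0
```

```bash
python3 - <<'E'
from h import *
for s,h in((.075,.12),(.075,.045)):
    print(plate(s,h).round(4)); inc(plate(s,h),RP)
print(Ro.from_matrix(RP).as_euler('xyz',degrees=True))
# intermediate rotation options
inc([.5,.2,.25],RP)
E
```

```text
[0.5235 0.0942 0.1965]
inc [-0.1527, -1.5197, 0.1171, 0.1327, -0.1112, -0.5898]
[0.5573 0.0912 0.1297]
inc [0.0731, -1.5397, -0.3285, 0.1327, -0.1112, -0.5898]
[153.07138755  -1.18933421  82.59724285]
inc [-0.3092, -0.8141, 0.4737, 0.1327, -0.1112, -0.5898]
```

The fingers shut fully, so the rib wasn't gripped. I'll look before doing anything else.

```bash
python3 - <<'E'
from h import *
o=[]
for n in("side","top"):
    p,d=eyes.camera(n);np.savez(f"pics/{n}1.npz",p=p,d=d)
    q=p[280:384,200:360] if n=="side" else p[150:254,80:240]
    o.append(cv2.resize(q[:,:,::-1],None,fx=2.5,fy=2.5,interpolation=cv2.INTER_CUBIC))
p,d=eyes.camera("wrist");np.savez("pics/wrist1.npz",p=p,d=d)
o2=cv2.resize(p[:,:,::-1],(400,300));o.append(np.vstack([o2]))
H=np.zeros((560,800,3),np.uint8);H[:260,:400]=o[0];H[:260,400:]=o[1];H[260:560,:400]=o[2]
cv2.imwrite("pics/look2.png",H)
E
```

```text
(no output)
```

View pics/look2.png

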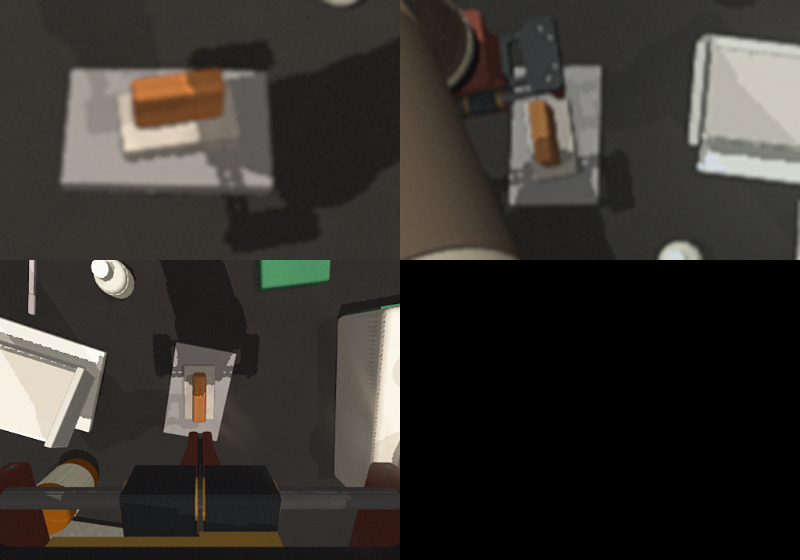

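The block has not moved; the wrist view has the rib at (200,398) and the shut fingertips at (200,432). I'll check where the wrist camera and its depth put the rib and the TCP.

```bash
python3 - <<'E'
from h import *
c=eyes.calibration("wrist");H=np.array(c['hand_eye']);print(H.round(4))
s=monitor.read_state();R=Ro.from_euler('xyz',s['tcp_rot'],degrees=True).as_matrix();t=np.array(s['eef_pos'])
z=np.load('pics/wrist1.npz');p,d=z['p'],z['d']
v,u=np.mgrid[:384,:512]
X=np.stack([(u-c['cx'])/c['fx']*d,(v-c['cy'])/c['fy']*d,d],-1)
T=X@H[:3,:3].T+H[:3,3];W=T@R.T+t
hs=cv2.cvtColor(p,cv2.COLOR_RGB2HSV)
rib=(hs[...,1]>110)&(hs[...,0]<20)&(d>0)&(abs(u-256)<25)&(v>130)&(v<215)
Q=W[rib];print(rib.sum(),np.percentile(Q,[2,50,98],axis=0).round(3));
print('rect',cv2.minAreaRect(Q[:,:2].astype(np.float32)*1000))
P=(np.linalg.inv(H)@[0,0,0,1])[:3];print('TCP px',c['fx']*P[0]/P[2]+c['cx'],c['fy']*P[1]/P[2]+c['cy'],P)
print('fingertip depth', d[225,250:262].round(3), T[222,256].round(4))
for n in("top","side"):
    z=np.load(f'pics/{n}1.npz');pp=z['p'];_,W2=cloud(n,f'pics/{n}1.npz');cc=eyes.calibration(n)
    q=np.array(cc['R'])@t+cc['t'];print(n,'TCP proj',q[0]/q[2]*cc['fx']+cc['cx'],q[1]/q[2]*cc['fy']+cc['cy'],q[2])
    hs=cv2.cvtColor(pp,cv2.COLOR_RGB2HSV)
    rib=(hs[...,1]>110)&(hs[...,0]<20)&(abs(W2[...,0]-.545)<.06)&(abs(W2[...,1]-.32)<.06)&(W2[...,2]>.06)&(W2[...,2]<.09)
    A=W2[rib];print(rib.sum(),cv2.minAreaRect(A[:,:2].astype(np.float32)*1000))
E
```

```text
[[-3.000e-04 -9.557e-01 -2.942e-01  8.020e-02]
 [ 1.000e+00 -6.000e-04  1.100e-03 -1.400e-03]
 [-1.200e-03 -2.942e-01  9.557e-01 -2.004e-01]
 [ 0.000e+00  0.000e+00  0.000e+00  1.000e+00]]
1045 [[0.51  0.306 0.045]
 [0.54  0.318 0.075]
 [0.576 0.33  0.076]]
rect ((543.9600219726562, 318.88079833984375), (68.19580841064453, 18.588565826416016), 10.59249210357666)
TCP px 257.2704795707919 211.77005153887885 [0.001164   0.01766894 0.2151196 ]
fingertip depth [0.166 0.168 0.168 0.171 0.17  0.171 0.171 0.171 0.17  0.167 0.168 0.167] [ 0.0091 -0.0011 -0.04  ]
top TCP proj 125.47421257572154 194.7818473102377 1.066567592229449
186 ((543.8988647460938, 320.63421630859375), (65.03531646728516, 18.58242416381836), 10.223901748657227)
side TCP proj 271.46057701558243 281.49902194029244 0.7524356371792299
451 ((544.8505859375, 321.8695983886719), (67.57025146484375, 20.25486183166504), 11.529916763305664)
```

```bash
python3 - <<'E'
from h import *
a=np.load('pics/side1.npz')['p'][200:330,210:340].copy();b=np.load('pics/top1.npz')['p'][130:260,80:210].copy()
o=[]
for q,(u,v) in((a,(271-210,281-200)),(b,(125-80,195-130))):
    q=cv2.resize(q[:,:,::-1],None,fx=3,fy=3,interpolation=cv2.INTER_CUBIC);cv2.drawMarker(q,(u*3,v*3),(0,255,0),0,15,1);o.append(q)
w=np.load('pics/wrist1.npz');q=cv2.resize(w['p'][150:240,200:320,::-1],(400,300));cv2.drawMarker(q,(int(57*3.33),int(62*3.33)),(0,255,0),0,15,1)
H=np.zeros((390,790,3),np.uint8);H[:,:390]=o[0];H[:,395:785]=o[1];cv2.imwrite('pics/look3.png',H)
d=w['d'];c=eyes.calibration("wrist");Hh=np.array(c['hand_eye'])
for r in range(205,250,4):
    u=np.arange(240,272);X=np.stack([(u-c['cx'])/c['fx']*d[r,u],(r-c['cy'])/c['fy']*d[r,u],d[r,u]],-1)@Hh[:3,:3].T+Hh[:3,3];print(r,X[6::6].round(3).tolist())
E
```

```text
205 [[-0.032, -0.012, 0.102], [-0.031, -0.005, 0.098], [-0.031, 0.002, 0.098], [-0.054, 0.01, 0.16], [-0.054, 0.019, 0.16]]
209 [[-0.06, -0.015, 0.159], [-0.06, -0.006, 0.16], [-0.06, 0.002, 0.161], [-0.061, 0.011, 0.162], [-0.06, 0.019, 0.16]]
213 [[-0.066, -0.015, 0.16], [-0.066, -0.006, 0.161], [-0.066, 0.002, 0.16], [-0.066, 0.011, 0.16], [-0.066, 0.019, 0.16]]
217 [[-0.072, -0.015, 0.16], [-0.072, -0.006, 0.161], [-0.072, 0.002, 0.16], [-0.072, 0.011, 0.16], [-0.072, 0.019, 0.161]]
221 [[0.01, -0.007, -0.042], [0.01, -0.004, -0.041], [-0.078, 0.002, 0.161], [0.011, 0.004, -0.042], [-0.078, 0.019, 0.159]]
225 [[0.011, -0.007, -0.048], [0.01, -0.004, -0.047], [0.009, 0.0, -0.044], [0.01, 0.004, -0.047], [0.01, 0.007, -0.047]]
229 [[0.01, -0.007, -0.053], [0.01, -0.003, -0.052], [0.009, 0.0, -0.049], [0.01, 0.004, -0.052], [0.01, 0.007, -0.052]]
233 [[0.01, -0.007, -0.058], [0.01, -0.003, -0.058], [0.008, 0.0, -0.054], [0.01, 0.003, -0.057], [0.01, 0.007, -0.057]]
237 [[0.011, -0.007, -0.063], [0.009, -0.003, -0.06], [0.009, 0.0, -0.06], [0.01, 0.003, -0.062], [0.01, 0.007, -0.063]]
241 [[0.011, -0.006, -0.068], [0.011, -0.003, -0.068], [0.009, -0.0, -0.065], [0.01, 0.003, -0.068], [0.011, 0.006, -0.068]]
245 [[0.01, -0.006, -0.072], [0.01, -0.003, -0.072], [0.009, -0.0, -0.069], [0.011, 0.003, -0.073], [0.01, 0.006, -0.072]]
249 [[0.01, -0.006, -0.076], [0.011, -0.003, -0.077], [0.009, -0.0, -0.073], [0.01, 0.003, -0.075], [0.01, 0.006, -0.075]]
```

View pics/look3.png

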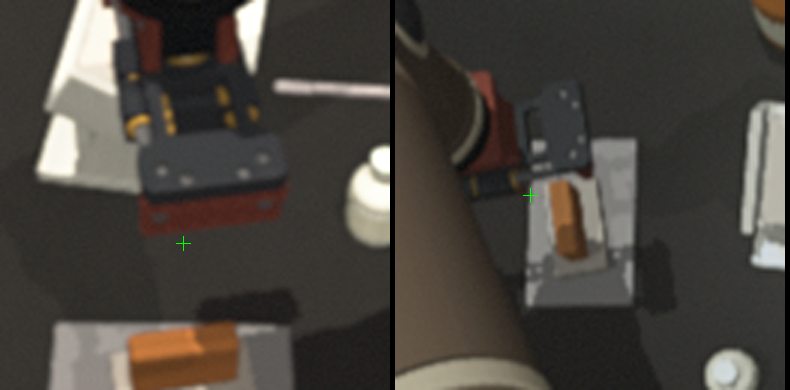

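```bash
python3 - <<'E'
from h import *
w=np.load('pics/wrist1.npz');d=w['d'];p=w['p'];c=eyes.calibration("wrist");H=np.array(c['hand_eye']);print({k:c[k] for k in('fx','fy','cx','cy')})
for r in list(range(250,384,9)):
    out=[]
    for u in(200,248,262,300):
        X=H[:3,:3]@np.array([(u-c['cx'])/c['fx']*d[r,u],(r-c['cy'])/c['fy']*d[r,u],d[r,u]])+H[:3,3];out.append((X.round(3).tolist(),p[r,u].tolist()))
    print(r,out)
E
```

```text
{'fx': 276.0924407122949, 'fy': 276.0924407122949, 'cx': 255.77655913918866, 'cy': 189.09308371204068}
250 [([-0.132, -0.086, 0.174], [49, 44, 43]), ([0.01, -0.005, -0.077], [56, 28, 19]), ([0.011, 0.002, -0.078], [55, 23, 15]), ([-0.133, 0.067, 0.175], [52, 48, 43])]
259 [([-0.148, -0.087, 0.175], [52, 48, 46]), ([0.01, -0.005, -0.085], [55, 29, 17]), ([0.011, 0.002, -0.087], [57, 26, 20]), ([-0.148, 0.067, 0.175], [50, 44, 41])]
268 [([0.032, -0.018, -0.126], [21, 20, 23]), ([0.032, -0.004, -0.127], [20, 21, 20]), ([0.033, 0.001, -0.127], [23, 23, 22]), ([0.032, 0.012, -0.126], [23, 24, 22])]
277 [([0.032, -0.018, -0.131], [28, 26, 30]), ([0.033, -0.004, -0.133], [22, 22, 25]), ([0.032, 0.0, -0.131], [22, 22, 21]), ([0.032, 0.012, -0.131], [26, 25, 27])]
286 [([0.032, -0.017, -0.135], [18, 22, 25]), ([0.032, -0.003, -0.135], [19, 18, 24]), ([0.032, 0.0, -0.135], [59, 46, 30]), ([0.033, 0.011, -0.136], [25, 24, 27])]
295 [([0.032, -0.016, -0.139], [23, 23, 22]), ([0.032, -0.003, -0.139], [19, 20, 22]), ([0.032, 0.0, -0.139], [71, 56, 32]), ([0.033, 0.01, -0.14], [15, 11, 16])]
304 [
[... 768 characters left out ...]
4]), ([0.02, 0.011, -0.142], [25, 25, 27])]
349 [([0.018, -0.016, -0.143], [21, 24, 26]), ([0.018, -0.003, -0.143], [32, 30, 30]), ([0.018, 0.0, -0.143], [96, 72, 31]), ([0.018, 0.01, -0.143], [97, 74, 34])]
358 [([0.018, -0.016, -0.145], [93, 72, 27]), ([0.016, -0.003, -0.144], [91, 68, 28]), ([0.018, 0.0, -0.146], [92, 68, 28]), ([0.018, 0.01, -0.145], [91, 68, 25])]
367 [([0.021, -0.015, -0.15], [46, 39, 28]), ([0.022, -0.003, -0.152], [44, 34, 24]), ([0.022, 0.0, -0.152], [42, 34, 26]), ([0.022, 0.009, -0.152], [44, 34, 22])]
376 [([0.022, -0.014, -0.154], [20, 19, 24]), ([0.023, -0.003, -0.154], [24, 23, 21]), ([0.022, 0.0, -0.154], [21, 13, 18]), ([0.021, 0.009, -0.153], [19, 17, 22])]
```

The wrist depth puts the fingertips at tool z ≈ -0.040 and the gripper body at about -0.12. So the reported TCP lies about 40 mm beyond the real tips, and the fingers shut just above the rib. I'll grasp again 40 mm lower.

Request:
{"name": "servo_tool", "arguments": {"increments": [0, 0, 0, 0, 0, 0, 1, 0, 0, -0.2, 0, 0, 0, 1, 0, 0, -0.35, 0, 0, 0, 1, 0, 0, -0.5, 0, 0, 0, 1, 0, 0, -0.65, 0, 0, 0, 1, 0, 0, -0.75, 0, 0, 0, 1, 0, 0, -0.8, 0, 0, 0, 1, 0, 0, -0.8, 0, 0, 0, 1, 0, 0, -0.8, 0, 0, 0, 1, 0, 0, -0.8, 0, 0, 0, 1, 0, 0, -0.8, 0, 0, 0, 1, 0, 0, -0.8, 0, 0, 0, 1]}}

```text
time_s: 5.73
eef_pos: [0.5448, 0.3213, 0.0548]
tcp_rot: [180.0, 0.1, -169.2]
wrist_force: [-0.0, -0.0, 0.1]
opening: 0.0771
grasp_force: 0.0
```

Request:
{"name": "servo_tool", "arguments": {"increments": [0, 0, 0, 0, 0, 0, 1, 0, 0, -0.08, 0, 0, 0, 1, 0, 0, -0.16, 0, 0, 0, 1, 0, 0, -0.24, 0, 0, 0, 1, 0, 0, -0.32, 0, 0, 0, 1, 0, 0, -0.36, 0, 0, 0, 1, 0, 0, -0.36, 0, 0, 0, 1, 0, 0, -0.36, 0, 0, 0, 1]}}

```text
time_s: 6.4
eef_pos: [0.5438, 0.3206, -0.0011]
tcp_rot: [-180.0, -0.1, -169.2]
wrist_force: [-0.5, -0.0, 0.1]
opening: 0.0877
grasp_force: 0.0
```

Request:
{"name": "servo_tool", "arguments": {"increments": [0, 0, 0, 0, 0, 0, 0, 0, 0, 0, 0, 0, 0, 0, 0, 0, 0, 0, 0, 0, 0, 0, 0, 0, 0, 0, 0, 0, 0, 0, 0, 0, 0, 0, 0, 0, 0, 0, 0, 0, 0, 0, 0, 0, 0, 0, 0, 0, 0, 0, 0, 0, 0, 0, 0, 0, 0, 0, 0, 0, 0, 0, 0, 0, 0, 0, 0, 0, 0, 0, 0, 0, 0, 0, 0, 0, 0, 0, 0, 0, 0, 0, 0, 0], "squeeze": 45}}

```text
time_s: 7.4
eef_pos: [0.5443, 0.3207, -0.0003]
tcp_rot: [-180.0, -0.0, -169.2]
wrist_force: [0.2, -1.1, -0.1]
opening: 0.0198
grasp_force: 45.0
```

Request:
{"name": "servo_tool", "arguments": {"increments": [0, 0, 0.05, 0, 0, 0, 0, 0, 0, 0.15, 0, 0, 0, 0, 0, 0, 0.35, 0, 0, 0, 0, 0, 0, 0.6, 0, 0, 0, 0, 0, 0, 0.8, 0, 0, 0, 0, 0, 0, 1, 0, 0, 0, 0, 0, 0, 1, 0, 0, 0, 0]}}

```text
time_s: 7.98
eef_pos: [0.5471, 0.3226, 0.1565]
tcp_rot: [179.8, 0.5, -169.2]
wrist_force: [1.8, 0.5, -3.5]
opening: 0.0195
grasp_force: 45.0
```

```bash
python3 - <<'E'
from h import *
R0=RG
p0=np.array([.5443,.3208,.149])
R0=Ro.from_euler('xyz',[180,0,-169.2],degrees=True).as_matrix()
for f in(.33,.67,1):
  for s,h in((.075,.06),):
    rv=Ro.from_matrix(RP@R0.T).as_rotvec();Rf=Ro.from_rotvec(rv*f).as_matrix()@R0
    print(f,plate(s,h).round(4),(rv/np.pi).round(4),'toolz',Rf[:,2].round(3))
inc(plate(.075,.06),RP,p0,R0)
print(monitor.read_state()['wrist_force'],monitor.read_state()['opening'],monitor.read_state()['grasp_force'])
E
```

```text
0.33 [0.5506 0.0918 0.143 ] [ 0.1319 -0.1139 -0.5901] toolz [ 0.151  0.093 -0.984]
0.67 [0.5506 0.0918 0.143 ] [ 0.1319 -0.1139 -0.5901] toolz [ 0.328  0.077 -0.942]
1 [0.5506 0.0918 0.143 ] [ 0.1319 -0.1139 -0.5901] toolz [ 0.451 -0.04  -0.891]
inc [0.0418, -1.5269, -0.0397, 0.1319, -0.1139, -0.5901]
[ 1.76388857  0.50437017 -3.53470932] 0.019487033380214992 44.98452365398407
```

Request:
{"name": "servo_tool", "arguments": {"increments": [0, -0.05, 0.05, 0.006, -0.005, -0.027, 0, 0, -0.1, 0.1, 0.0128, -0.011, -0.0572, 0, 0, -0.2, 0.15, 0.0195, -0.0168, -0.0872, 0, 0.01, -0.3, 0.15, 0.0262, -0.0226, -0.1172, 0, 0.01, -0.4, 0.15, 0.0329, -0.0284, -0.1472, 0, 0.01, -0.5, 0.15, 0.0396, -0.0342, -0.1772, 0, 0.02, -0.6, 0.15, 0.0463, -0.04, -0.2072, 0, 0.02, -0.65, 0.15, 0.053, -0.0458, -0.2372, 0, 0.02, -0.7, 0.15, 0.0597, -0.0516, -0.2672, 0, 0.02, -0.75, 0.15, 0.066, -0.057, -0.295, 0]}}

```text
time_s: 8.82
eef_pos: [0.546, 0.2072, 0.171]
tcp_rot: [166.3, 6.2, 136.3]
wrist_force: [0.5, 0.2, -4.0]
opening: 0.0201
grasp_force: 45.0
```

Request:
{"name": "servo_tool", "arguments": {"increments": [0, -0.1, 0, 0.0067, -0.0058, -0.03, 0, 0, -0.2, 0, 0.0134, -0.0116, -0.06, 0, 0, -0.3, 0, 0.0201, -0.0174, -0.09, 0, 0.01, -0.4, 0, 0.0268, -0.0232, -0.12, 0, 0.01, -0.5, 0, 0.0335, -0.029, -0.15, 0, 0.02, -0.6, 0, 0.0402, -0.0348, -0.18, 0, 0.02, -0.65, 0, 0.0469, -0.0406, -0.21, 0, 0.02, -0.7, 0, 0.0536, -0.0464, -0.24, 0, 0.02, -0.75, 0, 0.06, -0.052, -0.27, 0, 0.02, -0.777, 0, 0.0659, -0.0569, -0.2951, 0, 0.02, -0.777, 0, 0.0659, -0.0569, -0.2951, 0, 0.02, -0.777, 0, 0.0659, -0.0569, -0.2951, 0, 0.02, -0.777, 0, 0.0659, -0.0569, -0.2951, 0]}}

```text
time_s: 9.9
eef_pos: [0.5498, 0.0921, 0.1718]
tcp_rot: [153.1, -1.1, 82.8]
wrist_force: [0.7, 0.2, -3.7]
opening: 0.02
grasp_force: 45.0
```

```bash
python3 - <<'E'
from h import *
inc(plate(.075,.06),RP);s=monitor.read_state();print(s['wrist_force'],s['ft_torque'],s['grasp_force'],s['qpos'])
p,d=eyes.camera("wrist");np.savez("pics/wrist2.npz",p=p,d=d);cv2.imwrite("pics/w2.png",p[:,:,::-1])
p,d=eyes.camera("side");np.savez("pics/side2.npz",p=p,d=d);
print(inc(plate(.075,.06),RP))
E
```

```text
inc [0.005, -0.0024, -0.192, 0.0005, -0.0004, -0.0012]
[ 0.73100882  0.23284729 -3.66476862] [-0.04861092  0.90768549  0.04244459] 44.98474359512329 [-54.43626958   2.70658651  32.63825796 127.68077864  22.97475946
  27.71553771 -47.91130885]
inc [0.0026, -0.0007, -0.1937, 0.0003, -0.0002, -0.0006]
[ 2.56445858e-03 -7.02366465e-04 -1.93686563e-01  3.20194538e-04
 -1.72881637e-04 -6.46909961e-04]
```

View pics/w2.png

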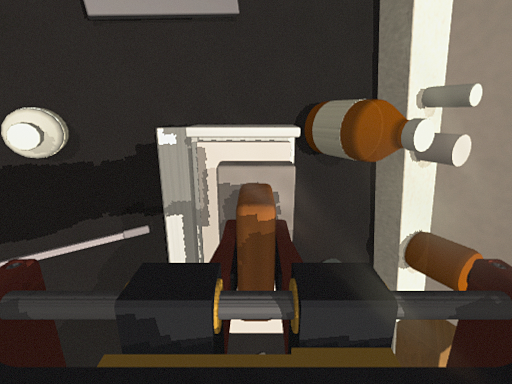

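The wrist view shows the rib held, with the slab parallel to the plate and the cheek ahead at row ~130. I'll check parallelism and clearance in the tool frame.

```bash
python3 - <<'E'
from h import *
w=np.load('pics/wrist2.npz');d=w['d'];p=w['p'];c=eyes.calibration("wrist");H=np.array(c['hand_eye'])
v,u=np.mgrid[:384,:512]
T=np.stack([(u-c['cx'])/c['fx']*d,(v-c['cy'])/c['fy']*d,d],-1)@H[:3,:3].T+H[:3,3]
def fit(sl,nm):
    P=T[sl].reshape(-1,3);m=np.median(P[:,2]);P=P[abs(P[:,2]-m)<.008]
    A=np.c_[P[:,:2],np.ones(len(P))];f=np.linalg.lstsq(A,P[:,2],rcond=None)[0]
    r=P[:,2]-A@f;g=abs(r)<2*r.std();f=np.linalg.lstsq(A[g],P[g,2],rcond=None)[0]
    print(nm,len(P),'dz/dx,dz/dy deg',np.degrees(np.arctan(f[:2])).round(2),'z0',f[2].round(4),'x',P[:,0].min().round(3),P[:,0].max().round(3),'y',P[:,1].min().round(3),P[:,1].max().round(3))
fit((slice(165,230),slice(221,236)),'slab')
fit((slice(150,240),slice(205,216)),'plateL')
fit((slice(146,160),slice(206,292)),'plateF')
P=np.concatenate([T[150:240,205:216].reshape(-1,3),T[146:160,206:292].reshape(-1,3)])
A=np.c_[P[:,:2],np.ones(len(P))]
for i in range(4):
    f=np.linalg.lstsq(A,P[:,2],rcond=None)[0];r=P[:,2]-A@f;g=abs(r-np.median(r))<.004;P,A=P[g],A[g]
print('plate all',len(P),np.degrees(np.arctan(f[:2])).round(2),f[2].round(4),r.std())
for uu in(220,250,280):
    print(uu,[(r,T[r,uu].round(3).tolist()) for r in range(122,172,4)])
print('row200',[(q,T[200,q].round(3).tolist()) for q in range(185,240,4)])
E
```

```text
slab 873 dz/dx,dz/dy deg [0.23 0.19] z0 -0.0321 x 0.0 0.044 y -0.023 -0.012
plateL 985 dz/dx,dz/dy deg [-0.05 -0.66] z0 0.0865 x -0.069 0.035 y -0.058 -0.042
plateF 1172 dz/dx,dz/dy deg [-0.24 -0.11] z0 0.0871 x 0.025 0.039 y -0.052 0.036
plate all 1779 [-0.3  -0.03] 0.0871 0.0006768055895221407
220 [(122, [0.058, -0.046, 0.172]), (126, [0.059, -0.036, 0.089]), (130, [0.056, -0.034, 0.072]), (134, [0.052, -0.034, 0.073]), (138, [0.044, -0.039, 0.109]), (142, [0.043, -0.036, 0.086]), (146, [0.039, -0.037, 0.088]), (150, [0.034, -0.037, 0.088]), (154, [0.03, -0.037, 0.088]), (158, [0.026, -0.037, 0.087]), (162, [0.043, -0.023, -0.019]), (166, [0.043, -0.022, -0.031]), (170, [0.041, -0.022, -0.032])]
250 [(122, [0.057, -0.007, 0.191]), (126, [0.059, -0.005, 0.091]), (130, [0.056, -0.005, 0.073]), (134, [0.053, -0.005, 0.072]), (138, [0.044, -0.006, 0.109]), (142, [0.043, -0.005, 0.088]), (146, [0.039, -0.005, 0.086]), (150, [0.035, -0.005, 0.087]), (154, [0.03, -0.005, 0.087]), (158, [0.026, -0.005, 0.086]), (162, [0.044, -0.003, -0.02]), (166, [0.043, -0.003, -0.03]), (170, [0.041, -0.
[... 160 characters left out ...]
0.109]), (142, [0.043, 0.026, 0.088]), (146, [0.039, 0.026, 0.086]), (150, [0.034, 0.026, 0.087]), (154, [0.03, 0.026, 0.087]), (158, [0.026, 0.026, 0.087]), (162, [0.043, 0.017, -0.019]), (166, [0.043, 0.016, -0.03]), (170, [0.041, 0.016, -0.033])]
row200 [(185, [-0.037, -0.09, 0.135]), (189, [-0.038, -0.086, 0.136]), (193, [-0.034, -0.078, 0.125]), (197, [-0.024, -0.066, 0.096]), (201, [-0.021, -0.06, 0.088]), (205, [-0.02, -0.055, 0.086]), (209, [-0.021, -0.051, 0.087]), (213, [-0.02, -0.046, 0.087]), (217, [0.02, -0.025, -0.029]), (221, [0.021, -0.022, -0.032]), (225, [0.021, -0.019, -0.032]), (229, [0.021, -0.016, -0.033]), (233, [0.021, -0.014, -0.032]), (237, [0.021, -0.011, -0.031])]
```

```bash
python3 - <<'E'
from h import *
inc(plate(.070,.055),RP);inc(plate(.070,-.003),RP);print('n/0.15 per mm',(n/150).round(5),'Ay per mm',(Ay/150).round(5))
E
```

```text
inc [0.0133, -0.0351, -0.2241, 0.0003, -0.0002, -0.0006]
inc [0.1879, -0.0506, -0.5688, 0.0003, -0.0002, -0.0006]
n/0.15 per mm [-0.00301  0.00027  0.00594] Ay per mm [0.00086 0.00661 0.00014]
```

Request:
{"name": "servo_tool", "arguments": {"increments": [0.005, -0.017, -0.11, 0.0007, -0.0002, 0, 0, 0.013, -0.035, -0.224, 0.0015, -0.0003, 0, 0, 0.05, -0.038, -0.3, 0.0018, -0.0004, 0.0001, 0, 0.09, -0.042, -0.38, 0.0018, -0.0004, 0.0001, 0, 0.13, -0.046, -0.455, 0.0018, -0.0004, 0.0001, 0, 0.16, -0.049, -0.515, 0.0018, -0.0004, 0.0001, 0, 0.18, -0.05, -0.555, 0.0018, -0.0004, 0.0001, 0, 0.188, -0.0506, -0.5688, 0.0018, -0.0004, 0.0001, 0, 0.188, -0.0506, -0.5688, 0.0018, -0.0004, 0.0001, 0, 0.188, -0.0506, -0.5688, 0.0018, -0.0004, 0.0001, 0, 0.188, -0.0506, -0.5688, 0.0018, -0.0004, 0.0001, 0]}}

```text
time_s: 10.92
eef_pos: [0.5786, 0.0844, 0.0875]
tcp_rot: [153.0, -1.5, 82.6]
wrist_force: [0.6, -0.4, -5.0]
opening: 0.0199
grasp_force: 45.0
```

```bash
cat >> h.py <<'E'
F0=np.array([.2,.2,-3.6])
def rep():
    st=monitor.read_state();f=st['wrist_force']-F0;D=np.array(st['eef_pos'])-C;R=Ro.from_euler('xyz',st['tcp_rot'],degrees=True).as_matrix()
    print('t%.2f'%st['time_s'],'s %.4f a %.4f h %.4f'%(D@Ay,D@Ax,D@n),'F n,Ay,Ax',np.round([f@n,f@Ay,f@Ax],2),'tq Ax,Ay',np.round([st['ft_torque']@Ax,st['ft_torque']@Ay],3),'dR',np.degrees(Ro.from_matrix(RP.T@R).as_rotvec()).round(2),'op',round(st['opening'],4))
E
python3 - <<'E'
from h import *
rep();w=[]
for i in range(4):
    eyes.camera("wrist");s=monitor.read_state();w.append(np.r_[s['wrist_force'],s['ft_torque']@Ax,s['ft_torque']@Ay])
print(np.round(w,3))
p,d=eyes.camera("side");np.savez("pics/side2.npz",p=p,d=d)
cv2.imwrite("pics/s3.png",cv2.resize(p[140:290,190:340,::-1],(600,600),interpolation=cv2.INTER_CUBIC))
E
```

```text
t10.92 s 0.0702 a 0.0005 h -0.0025 F n,Ay,Ax [-1.5  -0.54 -0.19] tq Ax,Ay [-0.111  0.907] dR [-0.07  0.32  0.11] op 0.0199
[[ 0.446 -0.399 -3.161 -0.087  0.916]
 [-0.499  0.796 -3.296 -0.192  0.914]
 [-0.304  0.149 -3.905 -0.102  0.907]
 [-0.382 -0.641 -4.468 -0.118  0.899]]
```

View pics/s3.png

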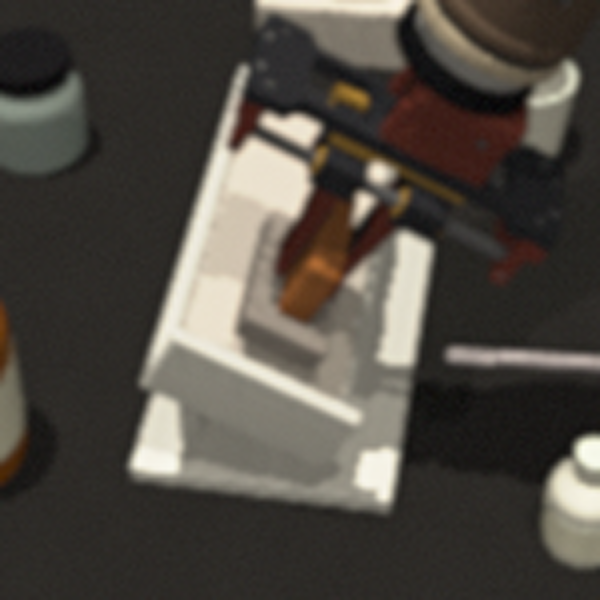

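The block hovers over the plate at the cheek end (slab ~(290,330), cheek ~(260,390)). Closing in.

Request:
{"name": "servo_tool", "arguments": {"increments": [0.006, -0.0005, -0.012, 0, 0, 0, 0, 0.012, -0.001, -0.024, 0, 0, 0, 0, 0.018, -0.0016, -0.036, 0, 0, 0, 0, 0.024, -0.0022, -0.0475, 0, 0, 0, 0, 0.024, -0.0022, -0.0475, 0, 0, 0, 0, 0.024, -0.0022, -0.0475, 0, 0, 0, 0]}}

```text
time_s: 11.67
eef_pos: [0.582, 0.0837, 0.0795]
tcp_rot: [153.1, -1.5, 82.6]
wrist_force: [0.1, 0.0, -3.9]
opening: 0.0197
grasp_force: 45.0
```

Request:
{"name": "servo_tool", "arguments": {"increments": [0.003, -0.0003, -0.006, 0, 0, 0, 0, 0.006, -0.0005, -0.012, 0, 0, 0, 0, 0.009, -0.0008, -0.018, 0, 0, 0, 0, 0.009, -0.0008, -0.018, 0, 0, 0, 0]}}

```text
time_s: 12.0
eef_pos: [0.5834, 0.0838, 0.0769]
tcp_rot: [153.0, -1.5, 82.6]
wrist_force: [-0.0, -0.6, -3.4]
opening: 0.0199
grasp_force: 45.0
```

```bash
python3 - <<'E'
from h import *
rep()
E
```

```text
t12.00 s 0.0700 a 0.0000 h -0.0141 F n,Ay,Ax [ 0.21 -0.78 -0.01] tq Ax,Ay [-0.094  0.869] dR [-0.03  0.29  0.11] op 0.0199
```

Not touching yet. I'll creep at about 0.5 mm per row.

Request:
{"name": "servo_tool", "arguments": {"increments": [0.0015, -0.0001, -0.003, 0, 0, 0, 0, 0.003, -0.0003, -0.006, 0, 0, 0, 0, 0.003, -0.0003, -0.006, 0, 0, 0, 0]}}

```text
time_s: 12.25
eef_pos: [0.5838, 0.0838, 0.0761]
tcp_rot: [153.0, -1.5, 82.6]
wrist_force: [0.0, -0.5, -2.4]
opening: 0.0198
grasp_force: 45.0
```

```bash
python3 - <<'E'
from h import *
rep()
E
```

```text
t12.25 s 0.0700 a 0.0001 h -0.0150 F n,Ay,Ax [ 1.12 -0.7   0.5 ] tq Ax,Ay [-0.112  0.897] dR [-0.03  0.29  0.11] op 0.0198
```

Request:
{"name": "servo_tool", "arguments": {"increments": [0.0015, -0.0001, -0.003, 0, 0, 0, 0, 0.003, -0.0003, -0.006, 0, 0, 0, 0, 0.003, -0.0003, -0.006, 0, 0, 0, 0]}}

```text
time_s: 12.5
eef_pos: [0.5843, 0.0838, 0.0754]
tcp_rot: [153.0, -1.5, 82.6]
wrist_force: [-3.7, 0.6, 2.4]
opening: 0.0199
grasp_force: 45.0
```

```bash
python3 - <<'E'
from h import *
rep()
E
```

```text
t12.50 s 0.0700 a 0.0001 h -0.0158 F n,Ay,Ax [ 7.14 -0.   -0.74] tq Ax,Ay [-0.38  1.02] dR [-0.04  0.3   0.11] op 0.0199
```

Request:
{"name": "servo_tool", "arguments": {"increments": [0, 0, 0, -0.0007, 0.0006, -0.0003, 0, 0.001, -0.0001, -0.002, -0.0014, 0.0013, -0.0007, 0, 0.001, -0.0001, -0.002, -0.0014, 0.0013, -0.0007, 0]}}

```text
time_s: 12.75
eef_pos: [0.5843, 0.0836, 0.075]
tcp_rot: [153.3, -1.2, 82.5]
wrist_force: [-4.7, -0.6, 3.1]
opening: 0.0197
grasp_force: 45.0
```

```bash
python3 - <<'E'
from h import *
rep()
E
```

```text
t12.75 s 0.0699 a 0.0000 h -0.0162 F n,Ay,Ax [ 8.16 -1.28 -1.25] tq Ax,Ay [-0.37   1.045] dR [ 0.18 -0.04  0.11] op 0.0197
```

```bash
cat >> h.py <<'E'
def avg(k=6):
    w=[]
    for i in range(k):
        eyes.camera("wrist");s=monitor.read_state();f=s['wrist_force']-F0;w.append([f@n,f@Ay,f@Ax,s['ft_torque']@Ax,s['ft_torque']@Ay])
    m=np.mean(w,0);print('avg F n,Ay,Ax,tqAx,tqAy',m.round(3),'cop s,a mm (no friction)',(1e3*np.array([(m[3]+.12),-(m[4]-.907)])/m[0]).round(1));rep()
E
python3 - <<'E'
from h import *
avg()
E
```

```text
avg F n,Ay,Ax,tqAx,tqAy [ 9.12  -0.605 -1.733 -0.322  1.04 ] cop s,a mm (no friction) [-22.1 -14.6]
t13.05 s 0.0699 a 0.0000 h -0.0162 F n,Ay,Ax [ 9.25 -0.48 -1.73] tq Ax,Ay [-0.33   1.011] dR [ 0.17 -0.03  0.11] op 0.0199
```

Request:
{"name": "servo_tool", "arguments": {"increments": [0, 0, 0, -0.001, 0.0001, -0.0005, 0, 0, 0, 0, -0.002, 0.0002, -0.001, 0, 0, 0, 0, -0.002, 0.0002, -0.001, 0]}}

```text
time_s: 13.3
eef_pos: [0.5843, 0.0835, 0.075]
tcp_rot: [153.2, -0.8, 82.3]
wrist_force: [-5.5, -1.4, 4.4]
opening: 0.0197
grasp_force: 45.0
```

```bash
python3 - <<'E'
from h import *
avg()
E
```

```text
avg F n,Ay,Ax,tqAx,tqAy [ 9.301 -1.943 -1.684 -0.157  1.032] cop s,a mm (no friction) [ -4.  -13.5]
t13.60 s 0.0697 a 0.0000 h -0.0162 F n,Ay,Ax [ 8.5  -2.59 -1.87] tq Ax,Ay [-0.127  1.069] dR [ 0.15 -0.43  0.11] op 0.0198
```

Contact is about 9 N with the sole near flat. Starting the stroke with short linked segments; the clock stops between calls, so the motion stays unbroken.

Request:
{"name": "servo_tool", "arguments": {"increments": [-0.0009, -0.0066, -0.0001, 0.0005, 0, 0.0002, 0, -0.0026, -0.0198, -0.0004, 0.001, -0.0001, 0.0005, 0, -0.0047, -0.0363, -0.0008, 0.001, -0.0001, 0.0005, 0, -0.0069, -0.0529, -0.0011, 0.001, -0.0001, 0.0005, 0]}}

```text
time_s: 13.93
eef_pos: [0.5844, 0.0776, 0.0756]
tcp_rot: [153.1, -1.1, 82.6]
wrist_force: [-2.5, 4.8, 2.4]
opening: 0.0198
grasp_force: 45.0
```

```bash
python3 - <<'E'
from h import *
rep()
E
```

```text
t13.93 s 0.0640 a 0.0011 h -0.0160 F n,Ay,Ax [ 6.72  4.36 -0.24] tq Ax,Ay [0.767 0.829] dR [ 0.04 -0.06  0.01] op 0.0198
```

Request:
{"name": "servo_tool", "arguments": {"increments": [-0.0015, -0.0166, -0.0016, 0, 0, 0, 0, -0.0031, -0.0332, -0.003, 0, 0, 0, 0, -0.0052, -0.0497, -0.0034, 0, 0, 0, 0, -0.0073, -0.0662, -0.0037, 0, 0, 0, 0, -0.0095, -0.0828, -0.0041, 0, 0, 0, 0]}}

```text
time_s: 14.35
eef_pos: [0.5833, 0.0654, 0.0752]
tcp_rot: [153.1, -1.2, 82.6]
wrist_force: [-3.6, 4.6, 4.8]
opening: 0.0197
grasp_force: 45.0
```

```bash
python3 - <<'E'
from h import *
rep()
E
```

```text
t14.35 s 0.0517 a 0.0014 h -0.0163 F n,Ay,Ax [ 9.34  4.04 -0.1 ] tq Ax,Ay [0.918 0.741] dR [ 0.01 -0.03  0.  ] op 0.0197
```

Request:
{"name": "servo_tool", "arguments": {"increments": [-0.0018, -0.0166, -0.0009, 0, 0, 0, 0, -0.004, -0.0331, -0.0013, 0, 0, 0, 0, -0.0061, -0.0497, -0.0016, 0, 0, 0, 0, -0.0083, -0.0662, -0.002, 0, 0, 0, 0, -0.0104, -0.0828, -0.0023, 0, 0, 0, 0, -0.0126, -0.0993, -0.0027, 0, 0, 0, 0]}}

```text
time_s: 14.85
eef_pos: [0.5815, 0.0506, 0.0749]
tcp_rot: [153.1, -1.2, 82.6]
wrist_force: [-4.0, 5.8, 5.0]
opening: 0.0195
grasp_force: 45.0
```

```bash
python3 - <<'E'
from h import *
rep()
E
```

```text
t14.85 s 0.0367 a 0.0015 h -0.0164 F n,Ay,Ax [ 9.77  5.19 -0.54] tq Ax,Ay [0.984 0.753] dR [-0.   -0.03 -0.  ] op 0.0195
```

Steady. Continuing.

Request:
{"name": "servo_tool", "arguments": {"increments": [-0.0021, -0.0166, -0.0004, 0, 0, 0, 0, -0.0043, -0.0331, -0.0007, 0, 0, 0, 0, -0.0064, -0.0497, -0.0011, 0, 0, 0, 0, -0.0086, -0.0662, -0.0014, 0, 0, 0, 0, -0.0107, -0.0828, -0.0018, 0, 0, 0, 0, -0.0129, -0.0993, -0.0021, 0, 0, 0, 0, -0.015, -0.1159, -0.0025, 0, 0, 0, 0, -0.0172, -0.1324, -0.0028, 0, 0, 0, 0]}}

```text
time_s: 15.52
eef_pos: [0.5789, 0.0306, 0.0745]
tcp_rot: [153.1, -1.2, 82.6]
wrist_force: [-4.4, 5.3, 5.5]
opening: 0.0197
grasp_force: 45.0
```

```bash
python3 - <<'E'
from h import *
rep()
E
```

```text
t15.52 s 0.0166 a 0.0016 h -0.0164 F n,Ay,Ax [10.38  4.67 -0.57] tq Ax,Ay [1.055 0.651] dR [-0.01 -0.04 -0.  ] op 0.0197
```

Request:
{"name": "servo_tool", "arguments": {"increments": [-0.0022, -0.0166, -0.0003, 0, 0, 0, 0, -0.0044, -0.0331, -0.0005, 0, 0, 0, 0, -0.0065, -0.0497, -0.0009, 0, 0, 0, 0, -0.0087, -0.0662, -0.0012, 0, 0, 0, 0, -0.0109, -0.0828, -0.0015, 0, 0, 0, 0, -0.0131, -0.0993, -0.0018, 0, 0, 0, 0, -0.0152, -0.1159, -0.0022, 0, 0, 0, 0, -0.0174, -0.1324, -0.0025, 0, 0, 0, 0]}}

```text
time_s: 16.18
eef_pos: [0.5763, 0.0106, 0.074]
tcp_rot: [153.1, -1.1, 82.6]
wrist_force: [-3.5, 5.7, 5.3]
opening: 0.0198
grasp_force: 45.0
```

```bash
python3 - <<'E'
from h import *
rep()
E
```

```text
t16.18 s -0.0036 a 0.0016 h -0.0164 F n,Ay,Ax [9.82 5.17 0.07] tq Ax,Ay [1.125 0.71 ] dR [-0.   -0.05 -0.  ] op 0.0198
```

Request:
{"name": "servo_tool", "arguments": {"increments": [-0.0021, -0.0166, -0.0004, 0, 0, 0, 0, -0.0043, -0.0331, -0.0007, 0, 0, 0, 0, -0.0064, -0.0497, -0.0011, 0, 0, 0, 0, -0.0086, -0.0662, -0.0014, 0, 0, 0, 0, -0.0107, -0.0828, -0.0018, 0, 0, 0, 0, -0.0129, -0.0993, -0.0021, 0, 0, 0, 0, -0.015, -0.1159, -0.0025, 0, 0, 0, 0, -0.0172, -0.1324, -0.0028, 0, 0, 0, 0]}}

```text
time_s: 16.85
eef_pos: [0.5738, -0.0093, 0.0737]
tcp_rot: [153.1, -1.1, 82.6]
wrist_force: [-3.9, 5.9, 5.6]
opening: 0.02
grasp_force: 45.0
```

```bash
python3 - <<'E'
from h import *
rep()
E
```

```text
t16.85 s -0.0237 a 0.0016 h -0.0164 F n,Ay,Ax [10.27  5.3  -0.15] tq Ax,Ay [1.16  0.702] dR [-0.01 -0.06 -0.01] op 0.02
```

Request:
{"name": "servo_tool", "arguments": {"increments": [-0.0021, -0.0166, -0.0004, 0, 0, 0, 0, -0.0043, -0.0331, -0.0007, 0, 0, 0, 0, -0.0064, -0.0497, -0.001, 0, 0, 0, 0, -0.0086, -0.0662, -0.0013, 0, 0, 0, 0, -0.0107, -0.0828, -0.0017, 0, 0, 0, 0, -0.0129, -0.0993, -0.002, 0, 0, 0, 0, -0.015, -0.1159, -0.0024, 0, 0, 0, 0, -0.0172, -0.1324, -0.0027, 0, 0, 0, 0]}}

```text
time_s: 17.52
eef_pos: [0.5711, -0.0293, 0.0732]
tcp_rot: [153.1, -1.1, 82.6]
wrist_force: [-3.6, 5.9, 5.8]
opening: 0.0199
grasp_force: 45.0
```

```bash
python3 - <<'E'
from h import *
rep()
E
```

```text
t17.52 s -0.0438 a 0.0016 h -0.0164 F n,Ay,Ax [10.29  5.37  0.18] tq Ax,Ay [1.27  0.696] dR [-0.   -0.08 -0.01] op 0.0199
```

Request:
{"name": "servo_tool", "arguments": {"increments": [-0.0021, -0.0166, -0.0004, 0, 0, 0, 0, -0.0043, -0.0331, -0.0007, 0, 0, 0, 0, -0.0064, -0.0497, -0.001, 0, 0, 0, 0, -0.0086, -0.0662, -0.0013, 0, 0, 0, 0, -0.0107, -0.0828, -0.0017, 0, 0, 0, 0, -0.0129, -0.0993, -0.002, 0, 0, 0, 0, -0.015, -0.1159, -0.0024, 0, 0, 0, 0, -0.0172, -0.1324, -0.0027, 0, 0, 0, 0]}}

```text
time_s: 18.18
eef_pos: [0.5685, -0.0492, 0.0728]
tcp_rot: [153.1, -1.1, 82.6]
wrist_force: [-5.1, 6.5, 5.0]
opening: 0.0197
grasp_force: 45.0
```

```bash
python3 - <<'E'
from h import *
rep()
E
```

```text
t18.18 s -0.0639 a 0.0016 h -0.0164 F n,Ay,Ax [10.32  5.75 -1.52] tq Ax,Ay [1.312 0.671] dR [-0.   -0.09 -0.02] op 0.0197
```

Request:
{"name": "servo_tool", "arguments": {"increments": [-0.0021, -0.0166, -0.0004, 0, 0, 0, 0, -0.0043, -0.0331, -0.0007, 0, 0, 0, 0, -0.0064, -0.0497, -0.001, 0, 0, 0, 0, -0.0086, -0.0662, -0.0013, 0, 0, 0, 0, -0.0107, -0.0828, -0.0017, 0, 0, 0, 0, -0.0129, -0.0993, -0.002, 0, 0, 0, 0, -0.0129, -0.0993, -0.002, 0, 0, 0, 0]}}

```text
time_s: 18.77
eef_pos: [0.5664, -0.0648, 0.0724]
tcp_rot: [153.1, -1.1, 82.5]
wrist_force: [-4.0, 4.4, 6.3]
opening: 0.0199
grasp_force: 45.0
```

```bash
python3 - <<'E'
from h import *
rep()
E
```

```text
t18.77 s -0.0796 a 0.0015 h -0.0164 F n,Ay,Ax [10.93  3.82  0.24] tq Ax,Ay [1.15  0.651] dR [ 0.01 -0.13  0.02] op 0.0199
```

Request:
{"name": "servo_tool", "arguments": {"increments": [-0.006, 0.0005, 0.012, 0, 0, 0, 0, -0.018, 0.0015, 0.036, 0, 0, 0, 0, -0.045, 0.004, 0.09, 0, 0, 0, 0, -0.09, 0.008, 0.18, 0, 0, 0, 0, -0.13, 0.012, 0.27, 0, 0, 0, 0, -0.15, 0.013, 0.4, 0, 0, 0, 0, -0.15, 0.013, 0.6, 0, 0, 0, 0, -0.15, 0.013, 0.75, 0, 0, 0, 0, -0.15, 0.013, 0.8, 0, 0, 0, 0]}}

```text
time_s: 19.52
eef_pos: [0.5439, -0.0642, 0.1957]
tcp_rot: [152.9, -1.1, 82.4]
wrist_force: [0.3, -0.2, -3.5]
opening: 0.0196
grasp_force: 45.0
```

```bash
python3 - <<'E'
from h import *
rep();s=monitor.read_state();print(s['eef_pos'],s['wrist_force'])
p,d=eyes.camera("wrist");np.savez("pics/wrist4.npz",p=p,d=d)
c=eyes.calibration("wrist");H=np.array(c['hand_eye']);v,u=np.mgrid[:384,:512]
T=np.stack([(u-c['cx'])/c['fx']*d,(v-c['cy'])/c['fy']*d,d],-1)@H[:3,:3].T+H[:3,3]
P=T[168:225,218:236].reshape(-1,3);P=P[abs(P[:,2]-np.median(P[:,2]))<.006];f=np.linalg.lstsq(np.c_[P[:,:2],np.ones(len(P))],P[:,2],rcond=None)[0]
print('slab tilt',np.degrees(f[:2]).round(2),f[2],len(P))
R0=Ro.from_euler('xyz',s['tcp_rot'],degrees=True).as_matrix()
RD=Ro.from_euler('xyz',[180,0,-169.2],degrees=True).as_matrix()
inc([.548,.320,.13],RD)
E
```

```text
t19.52 s -0.0794 a 0.0373 h 0.1037 F n,Ay,Ax [-0.01 -0.38  0.21] tq Ax,Ay [-0.13   0.821] dR [-0.14 -0.2   0.16] op 0.0196
[ 0.54393206 -0.06422376  0.19565344] [ 0.34343815 -0.19981936 -3.52352702]
slab tilt [-0.16 -1.24] -0.032383539615015604 975
inc [0.0257, 2.5617, -0.4363, -0.132, 0.1154, 0.591]
```

The stroke ended at about 10 N with a clean lift-off. Carrying the block back to the dock.

Request:
{"name": "servo_tool", "arguments": {"increments": [0, 0.08, 0, -0.006, 0.0053, 0.027, 0, 0, 0.2, 0, -0.0128, 0.0112, 0.0572, 0, 0, 0.32, 0, -0.0195, 0.017, 0.0872, 0, 0, 0.44, 0, -0.0262, 0.0229, 0.1172, 0, 0, 0.56, 0, -0.0329, 0.0287, 0.1472, 0, 0, 0.66, 0, -0.0396, 0.0346, 0.1772, 0, 0, 0.76, 0, -0.0463, 0.0404, 0.2072, 0, 0, 0.86, 0, -0.053, 0.0463, 0.2372, 0, 0, 0.94, 0, -0.0597, 0.0521, 0.2672, 0, 0, 1, 0, -0.066, 0.0577, 0.2955, 0]}}

```text
time_s: 20.4
eef_pos: [0.5416, 0.0869, 0.1895]
tcp_rot: [166.7, 6.4, 136.9]
wrist_force: [-1.2, -1.0, -4.4]
opening: 0.0197
grasp_force: 45.0
```

Request:
{"name": "servo_tool", "arguments": {"increments": [0, 0.08, 0, -0.0067, 0.0058, 0.03, 0, 0, 0.2, 0, -0.0134, 0.0117, 0.06, 0, 0, 0.32, 0, -0.0201, 0.0175, 0.09, 0, 0, 0.44, 0, -0.0268, 0.0234, 0.12, 0, 0, 0.56, 0, -0.0335, 0.0292, 0.15, 0, 0.01, 0.66, 0, -0.0402, 0.0351, 0.18, 0, 0.02, 0.76, 0, -0.0469, 0.0409, 0.21, 0, 0.02, 0.86, 0, -0.0536, 0.0468, 0.24, 0, 0.02, 0.95, 0, -0.06, 0.0525, 0.27, 0, 0.02, 1, 0, -0.066, 0.0577, 0.2955, 0, 0.02, 1, 0, -0.066, 0.0577, 0.2955, 0]}}

```text
time_s: 21.32
eef_pos: [0.5449, 0.2389, 0.189]
tcp_rot: [-179.7, -0.2, -168.7]
wrist_force: [0.0, 0.5, -3.7]
opening: 0.0199
grasp_force: 45.0
```

Request:
{"name": "servo_tool", "arguments": {"increments": [0, 0.15, -0.05, 0, 0, 0, 0, 0, 0.3, -0.15, 0, 0, 0, 0, 0, 0.45, -0.3, 0, 0, 0, 0, 0, 0.54, -0.42, 0, 0, 0, 0, 0, 0.56, -0.45, 0, 0, 0, 0, 0, 0.56, -0.45, 0, 0, 0, 0, 0, 0.56, -0.45, 0, 0, 0, 0, 0, 0.56, -0.45, 0, 0, 0, 0]}}

```text
time_s: 21.98
eef_pos: [0.5468, 0.3187, 0.1248]
tcp_rot: [-179.7, 0.1, -169.3]
wrist_force: [-0.1, -1.1, -3.8]
opening: 0.0197
grasp_force: 45.0
```

```bash
python3 - <<'E'
from h import *
RD=Ro.from_euler('xyz',[180,0,-169.2],degrees=True).as_matrix()
s=monitor.read_state();print(s['time_s'],s['eef_pos'],s['tcp_rot'],s['grasp_force'])
inc([.548,.320,.02],RD)
p,d=eyes.camera("wrist");cv2.imwrite("pics/w5.png",p[:,:,::-1])
inc([.548,.320,.02],RD)
E
```

```text
21.9833 [0.54677737 0.31866239 0.12477707] [-1.79652703e+02  1.04913080e-01 -1.69294706e+02] 44.98448610305786
inc [0.0082, 0.0089, -0.6985, 0.0018, 0.0009, 0.0005]
inc [0.0073, 0.0075, -0.7007, 0.0016, 0.0011, 0.0005]
```

View pics/w5.png

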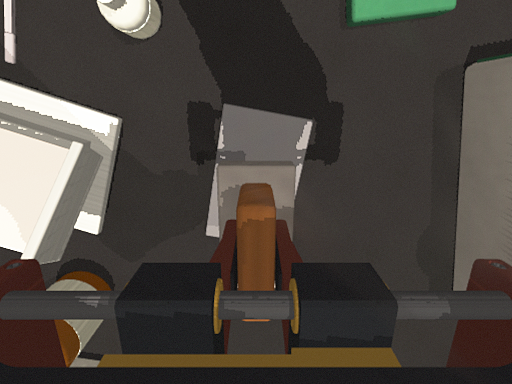

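The block is over the dock and squarely held (slab at (256,190), dock at (262,170)). Lowering.

Request:
{"name": "servo_tool", "arguments": {"increments": [0, 0, -0.1, 0.0008, 0.0005, 0, 0, 0.004, 0.004, -0.25, 0.0016, 0.001, 0.0005, 0, 0.007, 0.008, -0.4, 0.0016, 0.001, 0.0005, 0, 0.007, 0.008, -0.55, 0.0016, 0.001, 0.0005, 0, 0.007, 0.008, -0.66, 0.0016, 0.001, 0.0005, 0, 0.007, 0.008, -0.72, 0.0016, 0.001, 0.0005, 0, 0.007, 0.008, -0.76, 0.0016, 0.001, 0.0005, 0, 0.007, 0.008, -0.78, 0.0016, 0.001, 0.0005, 0, 0.007, 0.008, -0.8, 0.0016, 0.001, 0.0005, 0, 0.007, 0.008, -0.8, 0.0016, 0.001, 0.0005, 0, 0.007, 0.008, -0.8, 0.0016, 0.001, 0.0005, 0]}}

```text
time_s: 22.95
eef_pos: [0.5473, 0.3217, 0.0048]
tcp_rot: [180.0, -0.0, -169.1]
wrist_force: [-0.2, 0.4, -4.0]
opening: 0.0198
grasp_force: 45.0
```

Request:
{"name": "servo_tool", "arguments": {"increments": [0, 0, -0.005, 0, 0, 0, 0, 0, 0, -0.01, 0, 0, 0, 0, 0, 0, -0.015, 0, 0, 0, 0, 0, 0, -0.02, 0, 0, 0, 0, 0, 0, -0.02, 0, 0, 0, 0, 0, 0, -0.02, 0, 0, 0, 0]}}

```text
time_s: 23.45
eef_pos: [0.5467, 0.3214, 0.0009]
tcp_rot: [-180.0, -0.1, -169.0]
wrist_force: [0.7, 0.3, -3.5]
opening: 0.0196
grasp_force: 45.0
```

Request:
{"name": "servo_tool", "arguments": {"increments": [0, 0, -0.003, 0, 0, 0, 0, 0, 0, -0.006, 0, 0, 0, 0, 0, 0, -0.008, 0, 0, 0, 0, 0, 0, -0.008, 0, 0, 0, 0, 0, 0, -0.008, 0, 0, 0, 0]}}

```text
time_s: 23.87
eef_pos: [0.5468, 0.3214, -0.0002]
tcp_rot: [180.0, -0.1, -169.1]
wrist_force: [-0.3, 1.0, -3.1]
opening: 0.0198
grasp_force: 45.0
```

Request:
{"name": "servo_tool", "arguments": {"increments": [0, 0, -0.003, 0, 0, 0, 0, 0, 0, -0.005, 0, 0, 0, 0, 0, 0, -0.005, 0, 0, 0, 0, 0, 0, -0.005, 0, 0, 0, 0]}}

```text
time_s: 24.2
eef_pos: [0.5467, 0.3214, -0.0003]
tcp_rot: [-180.0, -0.1, -169.1]
wrist_force: [-3.1, -1.9, 5.9]
opening: 0.02
grasp_force: 45.0
```

Down: contact of about 9 N on the pad. Opening, then straight up.

Request:
{"name": "servo_tool", "arguments": {"increments": [0, 0, 0.003, 0, 0, 0, 0, 0, 0, 0.003, 0, 0, 0, 0.3, 0, 0, 0.003, 0, 0, 0, 1, 0, 0, 0.003, 0, 0, 0, 1, 0, 0, 0.003, 0, 0, 0, 1, 0, 0, 0.003, 0, 0, 0, 1, 0, 0, 0.003, 0, 0, 0, 1, 0, 0, 0.003, 0, 0, 0, 1, 0, 0, 0.003, 0, 0, 0, 1, 0, 0, 0.003, 0, 0, 0, 1, 0, 0, 0.003, 0, 0, 0, 1, 0, 0, 0.003, 0, 0, 0, 1]}}

```text
time_s: 25.2
eef_pos: [0.5467, 0.3214, -0.0006]
tcp_rot: [-180.0, -0.1, -169.1]
wrist_force: [0.3, 0.1, 0.2]
opening: 0.087
grasp_force: 0.0
```

Request:
{"name": "servo_tool", "arguments": {"increments": [0, 0, 0.05, 0, 0, 0, 1, 0, 0, 0.2, 0, 0, 0, 1, 0, 0, 0.4, 0, 0, 0, 1, 0, 0, 0.6, 0, 0, 0, 1, 0, 0, 0.8, 0, 0, 0, 1, 0, 0, 0.95, 0, 0, 0, 1, 0, 0, 0.95, 0, 0, 0, 1, 0, 0, 0.95, 0, 0, 0, 1, 0, 0, 0.95, 0, 0, 0, 1]}}

```text
time_s: 25.95
eef_pos: [0.5464, 0.3211, 0.1417]
tcp_rot: [-180.0, -0.1, -169.1]
wrist_force: [-0.4, 0.3, 0.3]
opening: 0.0878
grasp_force: 0.0
```

```bash
python3 - <<'E'
from h import *
p,d=eyes.camera("side");np.savez("pics/side5.npz",p=p,d=d);_,W=cloud("side","pics/side5.npz")
hs=cv2.cvtColor(p,cv2.COLOR_RGB2HSV)
rib=(hs[...,1]>110)&(hs[...,0]<20)&(abs(W[...,0]-.545)<.06)&(abs(W[...,1]-.32)<.06)&(W[...,2]>.06)&(W[...,2]<.09)
A=W[rib];print(rib.sum(),cv2.minAreaRect(A[:,:2].astype(np.float32)*1000),np.percentile(A[:,2],90),monitor.read_state()['time_s'])
cv2.imwrite("pics/s6.png",cv2.resize(p[100:384,150:480,::-1],(696,600),interpolation=cv2.INTER_CUBIC))
E
```

```text
452 ((547.118408203125, 323.1058654785156), (67.48262786865234, 20.936992645263672), 11.811253547668457) 0.0768484736832483 26.0
```

View pics/s6.png

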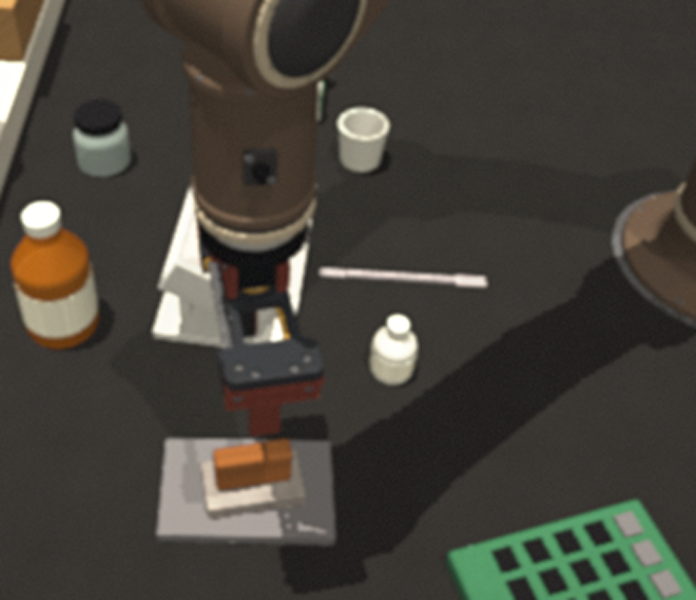

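The block sits flat on the dock at (250,480), the gripper is clear and open, and the bystanders I can see are undisturbed. Handing in.

```bash
python3 -c "
from plant import hand_in
print(hand_in())"
```

```text
the job is handed in; nothing more can be done
None
```

I drew the block along the plate from the cheek end to the open end in one unbroken stroke, reading about 9–11 N after a brief 6.7 N at the start. I then parked it sole-down on its pad, let go with the gripper clear, and handed the job in at about 26 s; no verdict came back.

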